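# Tighten a boxed-in clamp nut with a ring spanner, swing by swing

### The job

Tighten the six-lobed brass clamp nut on the fixture with the orange-handled ring spanner: clockwise, in short swings between the two steel pillars, lifting the spanner off and setting it back a lobe each time, until the nut is home and a steady pull holds the gauge pointer in the green for a moment, never in the red. Then lift the spanner off and lay it down gently, flat on the bench, clear of the fixture. Do not push on the fixture with the gripper, and leave the other things on the bench where they are.

Things in the scene. Friction and masses are not known exactly. Their poses are not given: they have to be found in the camera images.
- fixture: aluminium clamping fixture fixed to the bench, base 175 x 200 x 16 mm. Origin on the bench under the nut's axis, z up; a clamped module lies towards +x, the spanner's handle swings on the -x side. Seated, the handle can swing about 0.83 rad either side of the fixture's -x direction before it meets a pillar. All but nut and pillars lies below 57 mm.
- pillar_left (a point): centre of the top of the left steel pillar (16 mm diameter, top 90 mm above the bench), at x -31, y +57 mm in the fixture's frame
- pillar_right (a point): centre of the top of the right steel pillar, the same, at x -31, y -57 mm in the fixture's frame
- nut_mid (a point): middle of the brass six-lobed nut, on its vertical axis, 65 mm above the bench; its x, y turn with the nut. Lobes 6 mm wide at 0, 60, .. degrees from its x, 34 mm across tips, from 56 to 69 mm above the bench with round tops; core 22 mm, ending in a cone (76 mm high) that guides the ring on; a collar at 56 mm stops it. The ring fits when its x is parallel to this x, give or take multiples of 60 degrees.
- clamp_nut (a joint): how far the nut is screwed down, rad; grows clockwise seen from above. It starts between 0.36 and 0.66 and comes up hard at 2.34 (home), always more than one swing. Run-down friction about 0.15 N m.
- gauge_pointer (a joint): pointer of the torque gauge (52 mm dial at fixture x +15, y +83 mm), rad: 0 at rest, pointing to fixture +y; grows clockwise with the torque now on the nut, 1 N m per rad, and falls back when the pull ends. White to 0.5, green 0.5 to 1.1 (about 4 to 9 N square to the grip), red above. Running down shows 0.15. With the nut home it is stiff: 1 mm more at the grip adds 0.06 to 0.2.
- spanner_ring (a point): middle of the spanner's ring, 9 mm above its underside. Open right through, with six inner teeth (6 mm wide, 24.4 mm between opposite ones, round undersides) at 30, 90, .. degrees from the spanner's x that drop between the nut's lobes (6 degrees of play either way). Ring 18 mm high, 47 mm wide. Seated, this point meets nut_mid. Spanner frame: handle points to -x, z up.
- spanner_grip (a point): centre of the spanner's orange grip, 117 mm from the ring's axis along the spanner's -x: 90 mm long, 16 mm wide (y), 28 mm high, its underside level with the ring's. A 13 mm steel shank joins it to the ring. The spanner weighs about 0.2 kg (a hard push on the ring tilts it in a slack grasp) and starts flat on the bench to the robot's right.
- tape: black roll of tape, 62 x 59 x 19 mm, bystander; origin under its centre
- flux_pot: small black pot, 62 mm wide, 42 mm high, bystander; origin under its centre
- loose_module: loose grey plated module, 89 x 61 x 20 mm, bystander; origin under its centre

How it is judged:
By the outcome, as a careful person would: the job done as asked, in the order asked, and still so for the second after the job is handed in, with the robot touching nothing.
It also fails if it takes over 72 s, if anything falls off the work surface, if the arm or the gripper's body presses on something with over 40 N, if the wrist force passes 120 N, or if a joint passes its speed limit or range.

### The arm

A 6-joint arm with a two-finger parallel gripper is mounted at the origin on a cart in front of the work surface, level with it; the furniture and walls round the work are solid. World frame = base frame: x ahead of the robot, y to its left, z up, the work surface at z = 0. Lengths are in mm, angles in rad, forces in N, time in s.
With the tool pointing down it reaches from about 350 to 725 mm from the base axis. Payload 4.3 kg.
Tool frame: the origin (TCP) lies at the very end of the fingers, on their centre line; the grasp point (between the pads) lies 19 mm behind it (bot.pinch_z is the y of the grasp point in the tool frame, in mm); y points along the fingers, z is the direction in which the jaws open and shut, and the axes are right-handed (so a half turn about y gives the same grasp; the last joint's range is limited). The gripper opens to 85 mm and grips with 20 to 120 N. Pads are 22 mm wide; open, the fingers measure 114 mm over their backs; the gripper's body (76 mm by 85 mm) begins 54 mm behind the grasp point. The pads swing forward as they close: fully open they stand 13 mm farther back than shut.
Start: joints at [1.13, 0.377, 0.081, 1.274, 0, 1.46], TCP at [186.769, 543.863, 210.529] pointing down, gripper open.
Joint ranges: [-2.72, 2.72], [-0.84, 1.66], [-1.02, 1.22], [-1.77, 2.12], [-1.37, 1.28], [-3.14, 3.14]. Speed limits (rad/s): [2.57, 2.57, 3.14, 3.14, 3.14, 3.14].

### API

Orientations are given as a unit quaternion [w, x, y, z].
In Python, from station import bot gives the robot as it stands.
- The arm moves only by the tool arm_command, never from a script. Its argument "steps" is text: rows parted by semicolons, each of 5 numbers parted by spaces: the shift along the tool's x, y, z in cm, then the turn about the tool's y in degrees, then the finger opening in cm, from 0 to 8.54. A call has 1 to 5 rows; each row shifts and turns the commanded pose from where the row before left it, along the tool's axes as they then stand; what a row does not reach is not made up. A row lasts 1/10 s, in which the tool goes at most 50 mm and 8.59 degrees, less where a joint would pass 70% of its speed; a pose out of reach is approached as far as the arm can. A call is refused whole if a number of a shift passes 5 or a number of a turn 8.59, either way. A call with a gripper value outside its range is refused whole. The fingers move at their own pace and stop on an object; the grip force is fixed at half the most. Time passes only in rows, so rows that do not move let the fingers close. It gives the time, the measured TCP pose, the force and the opening at its end, in the units of the state.
- bot.observe(): the state, without advancing time (a new reading comes with each control period).
- bot.read_camera(name): name is "scene" or "top" or "wrist"; returns (picture, depth): 384x512x3 uint8, red, green, blue; 384x512 float32, mm along the optical axis (not along the pixel's ray), 0 where there is no reading.
- bot.camera_info(name): a dict with "camera_matrix" (3x3 intrinsics, pixels), "k1" (the pictures are not rectified: a ray, as slopes to the right and down, at radius r is drawn at 1 + k1 r^2 times it, then the intrinsics apply), "extrinsics" (4x4, takes a point from camera to world coordinates); the wrist camera has in their place "hand_eye" (4x4, takes a point from camera to tool coordinates, whose origin is the TCP and whose axes are the tool frame's). Camera axes: x right, y down, z forward; pixel columns grow to the right and rows downward; lengths in mm; the calibration is good to about 2 mm. A picture is of the moment at which its call begins: read the wrist's pose just before it. camera_info takes no time and is no camera call.
- bot.job_done(): hands the job in, once; it reports no verdict.
Trained networks look in the newest picture that a camera, given by its name, has taken for a name from the list of things; names that differ only in an ending like _2 or _b are one class to them, and where a whole thing is asked for, a point or a joint stands for the part that bears it (a point fixed in the world has none). Each returns a list of dicts, best first, with "p" (0 to 1); they miss things now and then, are a little off and sometimes report something else, mostly with a low value. They report only what shows in the picture. A call takes as long as a camera call.
- bot.regions_of(label, camera): "mask" (384x512 bool, what is visible of it) and "uv" ([column, row] in pixels, amid what is visible of it).
- bot.spot_point(label, camera): "uv" ([column, row] in pixels: a listed point, or the origin of a listed thing).
The state is a dict: "time_s": time; "joint_positions": joint angles; "joint_velocities": joint speeds; "tau": joint torques, N m; "tcp_pos": TCP position; "tcp_rot": TCP orientation; "ft_force": force on the tool from outside, world axes, zero at the start; "moment": the same for the moment, N m; "grip_width": opening from 0.0 (shut) to 1.0 (fully open).
Only numpy, scipy, OpenCV 4.12 (cv2) and the standard library are available. Lean on these libraries where they do the work, as an engineer would, in place of code of your own. Each camera call takes 0.05 s, during which the arm holds its last target.

## Working session

There is one attempt and no reset: what is moved stays moved. The work goes in short steps, Python scripts to look and compute and a tool call to move; the robot and the scene stay as the last step left them, time stands still between calls to the robot, and variables do not carry over. Pictures are saved under pics/ and viewed, and the job is handed in when it is done.

Besides the shell and the picture viewer there is one more tool, called after "Request:" in YAML: its name, and indented under it one key for each argument. arm_command: Moves the arm, as the interface text tells. Its arguments: {"type":"object","properties":{"steps":{"type":"string"}},"required":["steps"]}

```bash
ls -la; mkdir -p pics; python3 - <<'E'
from station import bot
import cv2,numpy as np
s=bot.observe();print(s)
for c in ["scene","top","wrist"]:
    i=bot.camera_info(c);print(c,i)
    p,d=bot.read_camera(c);cv2.imwrite(f"pics/a_{c}.png",p[:,:,::-1]);np.savez(f"a_{c}.npz",p=p,d=d)
    for l in ["fixture","spanner_ring","spanner_grip","pillar_left","pillar_right","nut_mid","tape","flux_pot","loose_module"]:
        if c!="wrist":
            r=bot.spot_point(l,c);print(c,l,[(x['uv'],round(x['p'],2)) for x in r][:3])
E
```

```text
total 12
drwxr-xr-x  3 agent agent 4096 Dec  6 19:10 .
drwxr-xr-x 23 root  root  4096 Dec  6 19:10 ..
drwxr-xr-x  2 agent agent 4096 Dec  6 19:10 pics
{'time_s': 0.0, 'joint_positions': array([1.12967463e+00, 3.78058767e-01, 7.96276031e-02, 1.27438453e+00,
       8.41759163e-06, 1.46052247e+00]), 'joint_velocities': array([-0.00190894, -0.00027832,  0.00192892,  0.00051263,  0.00092368,
       -0.00024514]), 'tau': array([ 1.43918609e-03, -4.63607275e+01,  2.69873840e+01,  2.08072434e-02,
       -2.40470445e-04, -9.20715792e-06]), 'tcp_pos': array([186.46678402, 543.19598599, 209.56401883]), 'tcp_rot': array([-0.69676727,  0.69813963, -0.11663677,  0.11624234]), 'ft_force': array([ 0.22902045, -0.38282487,  0.18824068]), 'moment': array([-0.02410684, -0.02246562, -0.02431802]), 'grip_width': 1.0016294216540194}
scene {'camera_matrix': array([[486.37295453,   0.        , 245.69615707],
       [  0.        , 486.37295453, 199.10134597],
       [  0.        ,   0.        ,   1.        ]]), 'k1': -0.16430231582082483, 'extrinsics': array([[ 5.64395374e-01, -4.13206219e-01,  7.14645705e-0
[... 1507 characters left out ...]
]
top tape [([296.7, 137.0], 0.68)]
top flux_pot [([353.7, 138.5], 0.88)]
top loose_module [([175.9, 242.8], 0.76), ([322.6, 218.9], 0.65)]
wrist {'camera_matrix': array([[273.79428624,   0.        , 258.3695521 ],
       [  0.        , 273.79428624, 192.49710613],
       [  0.        ,   0.        ,   1.        ]]), 'k1': -0.03178337816923862, 'hand_eye': array([[ 4.41086455e-05,  9.46952774e-01,  3.21372745e-01,
        -8.29103126e+01],
       [ 6.49429091e-04, -3.21372704e-01,  9.46952566e-01,
        -1.62379545e+02],
       [ 9.99999788e-01,  1.66940014e-04, -6.29153994e-04,
         7.75236825e-01],
       [ 0.00000000e+00,  0.00000000e+00,  0.00000000e+00,
         1.00000000e+00]])}
```

View pics/a_scene.png

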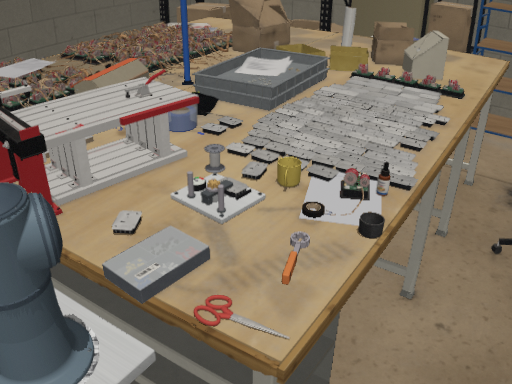

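View pics/a_top.png

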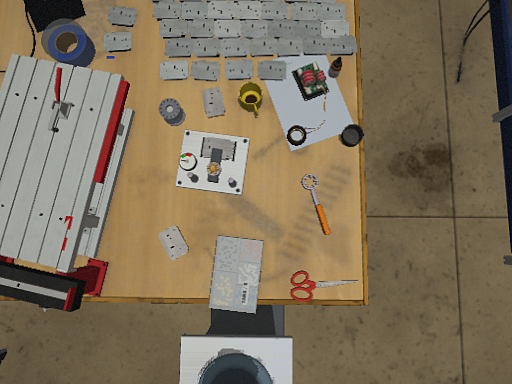

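```bash
cat > h.py <<'E'
import numpy as np,cv2
from station import bot
from scipy.spatial.transform import Rotation as R
def Rq(q): return R.from_quat([q[1],q[2],q[3],q[0]]).as_matrix()
def ext(c,s=None):
    i=bot.camera_info(c)
    if c!="wrist": return i,i["extrinsics"]
    s=s or bot.observe(); T=np.eye(4);T[:3,:3]=Rq(s["tcp_rot"]);T[:3,3]=s["tcp_pos"]
    return i,T@i["hand_eye"]
def rays(c,uv,s=None):
    i,E=ext(c,s);K=i["camera_matrix"]
    n=cv2.undistortPoints(np.array(uv,float).reshape(-1,1,2),K,np.array([i["k1"],0,0,0,0.])).reshape(-1,2)
    return E,n
def onz(c,uv,z,s=None):
    E,n=rays(c,uv,s);d=np.c_[n,np.ones(len(n))]@E[:3,:3].T;o=E[:3,3]
    return o+d*((z-o[2])/d[:,2])[:,None]
def proj(c,P,s=None):
    i,E=ext(c,s);Ei=np.linalg.inv(E);Pc=np.atleast_2d(P)@Ei[:3,:3].T+Ei[:3,3]
    uv,_=cv2.projectPoints(Pc.reshape(-1,1,3),np.zeros(3),np.zeros(3),i["camera_matrix"],np.array([i["k1"],0,0,0,0.]))
    return uv.reshape(-1,2)
def cloud(c,d,s=None):
    v,u=np.mgrid[:384,:512];E,n=rays(c,np.c_[u.ravel(),v.ravel()],s)
    Z=d.ravel().astype(float);P=np.c_[n*Z[:,None],Z]@E[:3,:3].T+E[:3,3];P[Z==0]=np.nan
    return P.reshape(384,512,3)
def big(p,u0,u1,v0,v1,f,name):
    cv2.imwrite(name,cv2.resize(p[v0:v1,u0:u1,::-1],None,fx=f,fy=f,interpolation=cv2.INTER_CUBIC))
E
python3 - <<'E'
from h import *
a=np.load("a_top.npz");p,d=a["p"],a["d"]
big(p,120,400,90,290,2.8,"pics/a_topbig.png")
a=np.load("a_scene.npz");big(a["p"],90,410,110,330,2.4,"pics/a_scbig.png")
print(onz("top",[[309.4,186.8],[320.7,221.7]],9),onz("top",[[213.6,167.5]],65), onz("scene",[[300.5,237.2],[287.1,266.4]],9))
E
```

```text
[[ 580.75198055 -213.57114116    9.        ]
 [ 478.09739495 -245.42067917    9.        ]] [[626.84671948  64.26462444  65.        ]] [[ 606.59302607 -207.99848868    9.        ]
 [ 489.93300447 -238.64082608    9.        ]]
```

View pics/a_topbig.png

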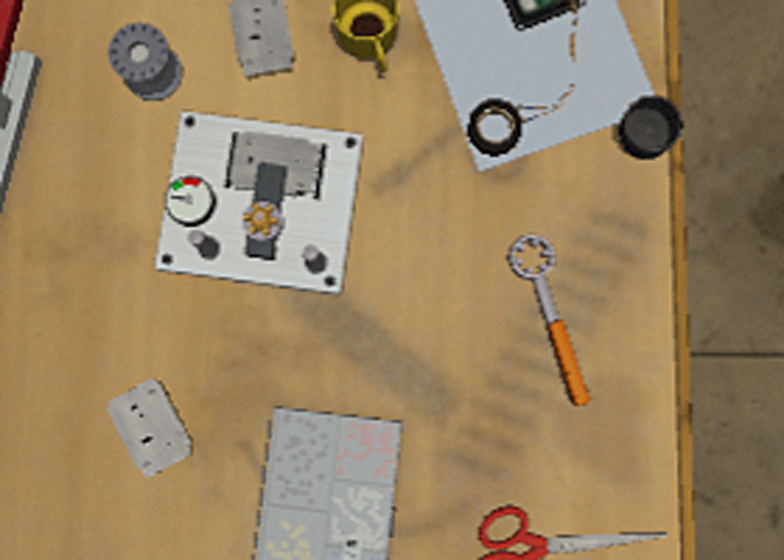

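View pics/a_scbig.png

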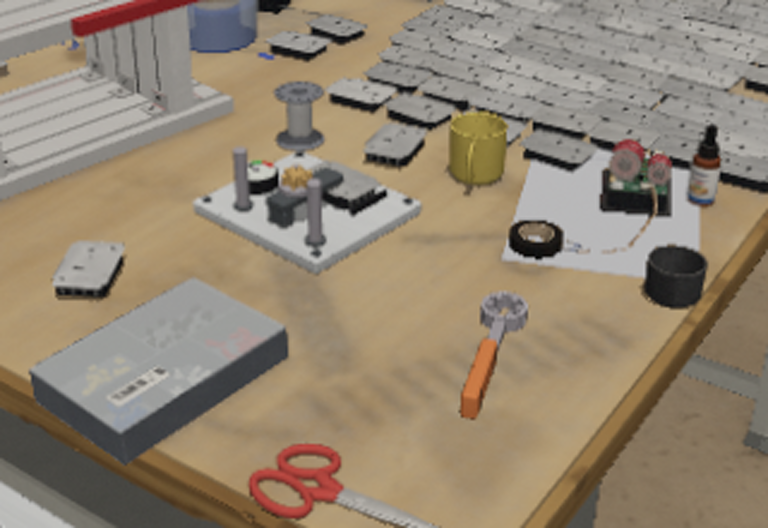

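The fixture is near top (213,168), and the spanner's ring and grip are near top (310,183) and (320,220). Next I check obstacle heights along the path and refine the poses with depth.

```bash
python3 - <<'E'
from h import *
s=bot.observe();print(Rq(s["tcp_rot"]).round(3))
a=np.load("a_top.npz");P=cloud("top",a["d"]);H=P[...,2]
for y0 in range(-350,700,50):
    print(y0,[int(np.nanmax(H[(P[...,0]>x)&(P[...,0]<=x+50)&(P[...,1]>y0)&(P[...,1]<=y0+50)],initial=-1)) for x in range(150,800,50)])
b=np.load("a_scene.npz");Q=cloud("scene",b["d"])
for nm,p,P in(("top",a["p"],P),("scene",b["p"],Q)):
    hsv=cv2.cvtColor(p,cv2.COLOR_RGB2HSV)
    m=(hsv[...,0]>5)&(hsv[...,0]<16)&(hsv[...,1]>190)&(hsv[...,2]>120)&(P[...,0]>400)&(P[...,0]<560)&(P[...,1]<-200)
    pts=P[m];pts=pts[pts[:,2]>12];c=np.median(pts,0);u,sv,vt=np.linalg.svd(pts[:,:2]-pts[:,:2].mean(0));print(nm,len(pts),pts.mean(0),np.arctan2(vt[0,1],vt[0,0]),np.percentile(pts[:,2],[50,95]))
E
```

```text
[[ 0.946  0.     0.325]
 [-0.325  0.     0.946]
 [ 0.    -1.     0.   ]]
-350 [-1, 1, 5, 9, 4, 7, 5, 5, 6, 6, 5, 45, 45]
-300 [-1, 2, 8, 10, 6, 31, 33, 24, 4, 6, 5, 7, 9]
-250 [-1, 4, 13, 12, 4, 6, 31, 33, 22, 21, 5, 21, 18]
-200 [-1, 4, 13, 13, 5, 5, 5, 7, 21, 20, 6, 24, 22]
-150 [-1, 2, 5, 4, 4, 4, 4, 6, 5, 6, 4, 21, 6]
-100 [0, 40, 41, 42, 43, 42, 5, 5, 5, 5, 6, 5, 59]
-50 [0, 42, 44, 43, 44, 43, 5, 5, 24, 21, 21, 21, 5]
0 [2, 42, 43, 43, 43, 44, 5, 5, 91, 64, 52, 38, 5]
50 [-1, 40, 43, 43, 42, 40, 6, 4, 51, 78, 52, 39, 21]
100 [1, 3, 4, 5, 21, 19, 4, 6, 95, 92, 41, 28, 16]
150 [0, 2, 5, 4, 23, 25, 22, 5, 22, 39, 41, 20, 74]
200 [-1, 3, 4, 5, 21, 23, 17, 5, 5, 6, 5, 4, 76]
250 [-1, 2, 4, 5, 5, 4, 6, 5, 4, 5, 216, 216, 216]
300 [-1, 4, 273, 273, 7, 5, 4, 212, 216, 216, 217, 215, 214]
350 [-1, 1, 274, 269, 213, 214, 213, 215, 215, 213, 214, 214, 214]
400 [-1, 2, 249, 259, 233, 214, 214, 214, 213, 214, 246, 248, 270]
450 [298, -1, 248, 259, 249, 213, 215, 215, 214, 214, 214, 214, 214]
500 [-1, -1, 247, 258, 249, 214, 214, 214, 216, 216, 213, 214, 214]
550 [-1, -1, -1, 6, 211, 212, 214, 214, 213, 214, 213, 213, 216]
600 [-1, 1, -1, 4, 4, -1, -1, -1, -1, -1, -1, -1, 208]
650 [-1, 2, -1, 1, 46, -1, -1, -1, -1, -1, -1, -1, -1]
top 152 [ 484.78046766 -248.52008991   26.68947694] -2.827673147483135 [27.09719507 30.75047607]
  return _methods._mean(a, axis=axis, dtype=dtype,
  ret = um.true_divide(
<stdin>:10: RuntimeWarning: Mean of empty slice.
Traceback (most recent call last):
IndexError: index -1 is out of bounds for axis 0 with size 0
```

View pics/a_wrist.png

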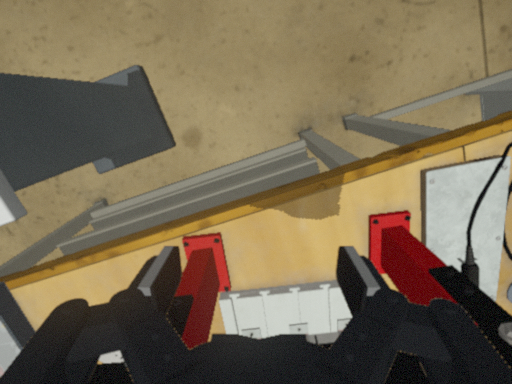

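```bash
cat >> h.py <<'E'
def yaw(s=None):
    s=s or bot.observe();M=Rq(s["tcp_rot"]);return np.arctan2(M[1,0],M[0,0])
def plan(start,targets,g,vmax=4.6,amax=8.0):
    """start=(x,y,z,yaw) ; targets list of same (mm,rad)."""
    x=np.array(start,float);rows=[]
    for t in targets:
        t=np.array(t,float);dl=t-x;n=int(max(1,np.ceil(np.linalg.norm(dl[:3])/10/vmax),np.ceil(abs(np.degrees(dl[3]))/amax)))
        for k in range(n):
            c,s=np.cos(x[3]),np.sin(x[3]);w=(x+0*dl)
            st=t if k==n-1 else x+(t-x)/(n-k)
            w=st-x
            # rounding
            r=[round((w[0]*c+w[1]*s)/10,2),round(-w[2]/10,2),round((-w[0]*s+w[1]*c)/10,2),round(-np.degrees(w[3]),1)]
            rows.append(" ".join(f"{v:g}" for v in r)+f" {g:g}")
            x=x+np.array([10*(r[0]*c-r[2]*s),10*(r[0]*s+r[2]*c),-10*r[1],-np.radians(r[3])])
    for k in range(0,len(rows),5): print("; ".join(rows[k:k+5]))
    print("end",x.round(2))
def here():
    s=bot.observe();return np.r_[s["tcp_pos"],yaw(s)]
E
python3 - <<'E'
from h import *
plan([186.77,543.86,210.5,yaw()],[(186.8,543.9,360,yaw()),(480,300,360,-0.2),(560,64,240,-0.13)],8.5)
E
```

```text
0 -3.74 0 -0 8.5; 0 -3.74 0 -0 8.5; 0 -3.73 0 -0 8.5; 0 -3.74 0 -0 8.5; 3.96 -0 -1.5 -0.8 8.5
3.94 -0 -1.56 -0.8 8.5; 3.92 -0 -1.61 -0.8 8.5; 3.9 -0 -1.67 -0.8 8.5; 3.87 -0 -1.72 -0.9 8.5; 3.84 -0 -1.79 -0.8 8.5
3.82 -0 -1.84 -0.9 8.5; 3.79 -0 -1.9 -0.8 8.5; 3.76 -0 -1.95 -0.9 8.5; 1.79 1.71 -3.08 -0.6 8.5; 1.76 1.71 -3.09 -0.6 8.5
1.72 1.72 -3.11 -0.6 8.5; 1.69 1.71 -3.13 -0.6 8.5; 1.66 1.72 -3.15 -0.5 8.5; 1.63 1.71 -3.17 -0.6 8.5; 1.6 1.72 -3.18 -0.5 8.5
end [ 5.5997e+02  6.4010e+01  2.4000e+02 -1.3000e-01]
```

Request:
arm_command:
  steps: "0 -3.7 0 0 8.5; 0 -3.7 0 0 8.5; 0 -3.7 0 0 8.5; 0 -3.7 0 0 8.5; 4 0 -1.5 -0.8 8.5"

```text
time_s: 1.55
tcp_pos: [218.7, 521.0, 364.5]
tcp_rot: [0.703, -0.694, 0.108, -0.11]
ft_force: [1.3, 1.1, -0.4]
grip_width: 0.997
```

Request:
arm_command:
  steps: "3.9 0 -1.6 -0.8 8.5; 3.9 0 -1.6 -0.8 8.5; 3.9 0 -1.7 -0.8 8.5; 3.9 0 -1.7 -0.8 8.5; 3.8 0 -1.8 -0.8 8.5"

```text
time_s: 2.05
tcp_pos: [383.0, 379.6, 358.7]
tcp_rot: [0.702, -0.702, 0.087, -0.087]
ft_force: [0.5, 0.5, 1.2]
grip_width: 0.994
```

Request:
arm_command:
  steps: "3.8 0 -1.8 -0.8 8.5; 3.8 0 -1.9 -0.8 8.5; 3.8 0 -1.9 -0.8 8.5; 1.8 1.7 -3.1 -0.6 8.5; 1.8 1.7 -3.1 -0.6 8.5"

```text
time_s: 2.55
tcp_pos: [504.3, 230.9, 324.1]
tcp_rot: [0.704, -0.704, 0.065, -0.065]
ft_force: [0.1, -0.2, -0.1]
grip_width: 0.998
```

Request:
arm_command:
  steps: "1.7 1.7 -3.1 -0.6 8.5; 1.7 1.7 -3.1 -0.6 8.5; 1.6 1.7 -3.1 -0.6 8.5; 1.6 1.7 -3.2 -0.6 8.5; 1.6 1.7 -3.2 -0.6 8.5"

```text
time_s: 3.05
tcp_pos: [558.4, 62.5, 239.0]
tcp_rot: [0.706, -0.706, 0.046, -0.047]
ft_force: [1.0, -0.1, -0.2]
grip_width: 0.996
```

```bash
python3 - <<'E'
from h import *
s=bot.observe();print(s['time_s'],here(),s["ft_force"])
p,d=bot.read_camera("wrist");cv2.imwrite("pics/b_wrist.png",p[:,:,::-1]);np.savez("b.npz",p=p,d=d,pos=s["tcp_pos"],rot=s["tcp_rot"])
for l in ["fixture","pillar_left","pillar_right","nut_mid"]:
    r=bot.spot_point(l,"wrist");z={"fixture":0,"nut_mid":65}.get(l,90);print(l,[(x['uv'],round(x['p'],2),onz("wrist",[x['uv']],z,s).round(1)) for x in r][:3])
E
```

```text
3.05 [ 5.58411401e+02  6.24566177e+01  2.38981118e+02 -1.31414290e-01] [ 0.9538218  -0.109754   -0.23099274]
fixture [([270.4, 197.4], 0.76, array([[622. ,  73.5,   0. ]]))]
pillar_left [([318.1, 201.6], 0.96, array([[602.3, 130.6,  90. ]])), ([270.7, 215.7], 0.57, array([[613.3,  71.2,  90. ]])), ([268.9, 200.5], 0.25, array([[593.1,  71.4,  90. ]]))]
pillar_right [([223.3, 203.1], 0.81, array([[589.2,  15.9,  90. ]]))]
nut_mid [([267.8, 217.7], 0.92, array([[626.6,  66.8,  65. ]]))]
```

View pics/b_wrist.png

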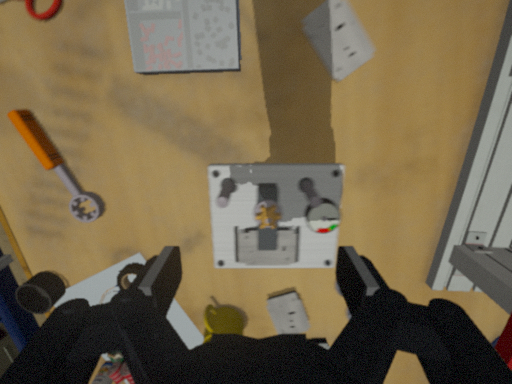

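```bash
python3 - <<'E'
from h import *
plan(here(),[(540,67,150,-0.115)],8.5)
E
```

```text
-0.91 4.49 0.02 -0.5 8.5; -0.92 4.49 0.03 -0.5 8.5
end [ 5.3995e+02  6.7000e+01  1.4996e+02 -1.1000e-01]
```

Request:
arm_command:
  steps: "-0.9 4.5 0 -0.5 8.5; -0.9 4.5 0 -0.5 8.5; 0 0 0 0 8.5; 0 0 0 0 8.5"

```text
time_s: 3.7
tcp_pos: [539.8, 67.2, 150.3]
tcp_rot: [0.706, -0.706, 0.04, -0.04]
ft_force: [0.8, -0.3, 1.8]
grip_width: 0.998
```

```bash
python3 - <<'E'
from h import *
s=bot.observe();print(s['time_s'],here(),s["ft_force"])
p,d=bot.read_camera("wrist");np.savez("c.npz",p=p,d=d,pos=s["tcp_pos"],rot=s["tcp_rot"])
for l in ["fixture","pillar_left","pillar_right","nut_mid"]:
    r=bot.spot_point(l,"wrist");z={"fixture":0,"nut_mid":65}.get(l,90);print(l,[(x['uv'],round(x['p'],2),onz("wrist",[x['uv']],z,s).round(1)) for x in r][:3])
r=bot.regions_of("nut_mid","wrist")
if r: m=r[0]["mask"];v,u=np.nonzero(m);print(m.sum(),u.min(),u.max(),v.min(),v.max())
uv=proj("wrist",[[626,67,70]],s)[0].astype(int);print(uv)
big(p,150,390,130,330,3,"pics/c_w.png");big(p,uv[0]-35,uv[0]+35,uv[1]-30,uv[1]+30,10,"pics/c_n.png")
E
```

```text
3.7 [ 5.39801453e+02  6.72412022e+01  1.50341366e+02 -1.12858504e-01] [ 0.77123671 -0.26290118  1.83924246]
fixture [([266.5, 235.8], 0.56, array([[622.,  69.,   0.]]))]
pillar_left [([334.2, 255.2], 0.96, array([[602.2, 132.2,  90. ]]))]
pillar_right [([207.8, 256.4], 0.68, array([[590.1,  14.6,  90. ]]))]
nut_mid [([269.8, 267.1], 0.79, array([[625. ,  70.4,  65. ]]))]
760 252 285 249 281
[266 271]
```

View pics/c_w.png

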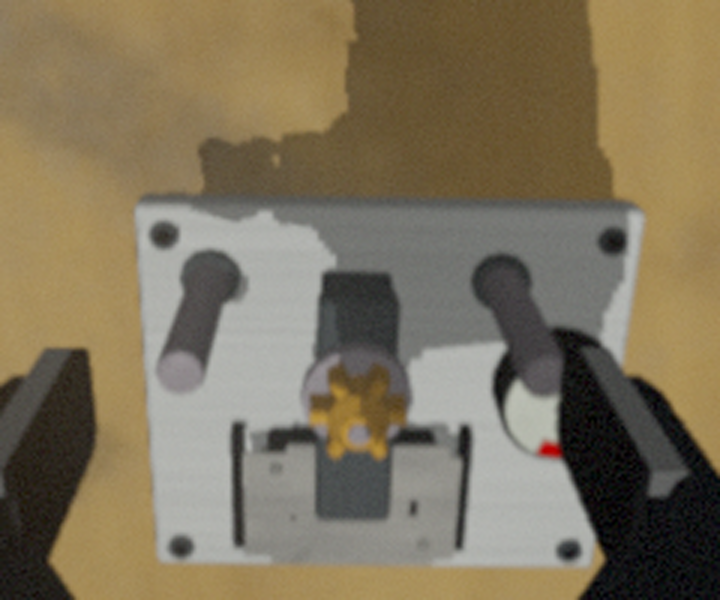

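View pics/c_n.png

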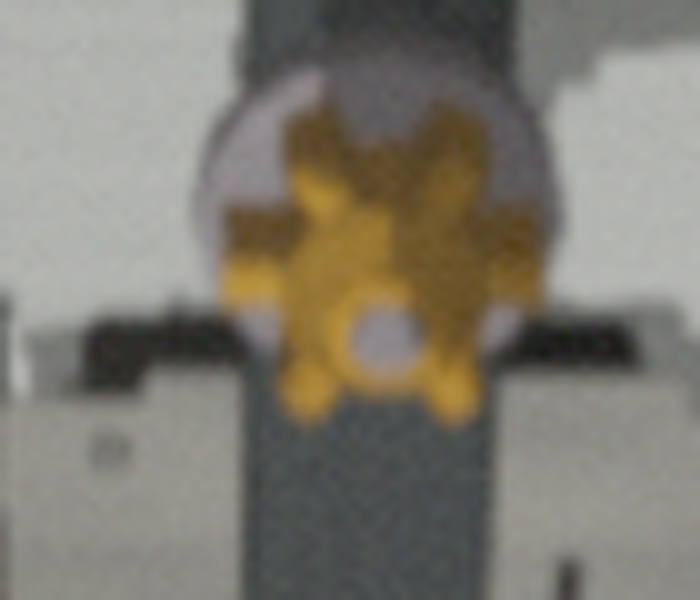

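```bash
cat > nutfit.py <<'E'
from h import *
from scipy.optimize import minimize
def fill(poly,img,F,o):
    h=cv2.convexHull(((poly-o+0.5)*F*16).astype(np.int32));cv2.fillConvexPoly(img,h,255,shift=4)
def nutpieces(x,y,t):
    out=[]
    a=np.linspace(0,2*np.pi,32)
    def circ(r,z): return np.c_[x+r*np.cos(a),y+r*np.sin(a),0*a+z]
    out.append(np.r_[circ(11,56),circ(11,69),circ(4.5,76)])
    for k in range(6):
        q=t+k*np.pi/3;e=np.array([np.cos(q),np.sin(q)]);n=np.array([-e[1],e[0]])
        pts=[]
        for r in(8,17):
            for w,z in((-3,56),(3,56),(-3,66),(3,66),(-2.1,68.1),(2.1,68.1),(0,69)):
                pts.append([*(np.array([x,y])+e*r+n*w),z])
        out.append(np.array(pts))
    return out
def fit(c,p,s,x0,m=None,half=40,F=4):
    uv=proj(c,[[x0[0],x0[1],66]],s)[0];o=np.round(uv)-half
    o=o.astype(int);sub=p[o[1]:o[1]+2*half,o[0]:o[0]+2*half]
    hsv=cv2.cvtColor(sub,cv2.COLOR_RGB2HSV)
    m=((hsv[...,0]>12)&(hsv[...,0]<28)&(hsv[...,1]>110)).astype(np.uint8)*255
    m=cv2.morphologyEx(m,cv2.MORPH_CLOSE,np.ones((2,2),np.uint8))
    n,l,st,_=cv2.connectedComponentsWithStats(m);dd=[st[i,4] if i else 0 for i in range(n)];m=(l==np.argmax(dd)).astype(np.uint8)*255
    cs,_=cv2.findContours(m,cv2.RETR_EXTERNAL,cv2.CHAIN_APPROX_NONE);mm=np.zeros_like(m);cv2.drawContours(mm,cs,-1,255,-1)
    M=cv2.resize(mm,None,fx=F,fy=F,interpolation=cv2.INTER_LINEAR).astype(float)/255
    def rend(q):
        img=np.zeros((2*half*F,)*2,np.uint8)
        for pc in nutpieces(*q): fill(proj(c,pc,s),img,F,o)
        return img
    def cost(q):
        r=cv2.GaussianBlur(rend(q),(0,0),2).astype(float)/255;return np.abs(r-M).sum()/M.sum()
    best=None
    for t in np.arange(x0[2]-0.5,x0[2]+0.5,0.15):
        r=minimize(cost,[x0[0],x0[1],t],method="Nelder-Mead",options=dict(initial_simplex=np.array([[x0[0]-2,x0[1]-2,t],[x0[0]+3,x0[1],t],[x0[0],x0[1]+3,t],[x0[0],x0[1],t+.15]]),xatol=.02,fatol=1e-5))
        if best is None or r.fun<best.fun: best=r
    v=cv2.resize(sub[:,:,::-1],None,fx=8,fy=8,interpolation=cv2.INTER_CUBIC)
    e=cv2.resize(rend(best.x),None,fx=2,fy=2);cs,_=cv2.findContours((e>127).astype(np.uint8),cv2.RETR_EXTERNAL,cv2.CHAIN_APPROX_NONE)
    cv2.drawContours(v,cs,-1,(255,0,255),1)
    return best,v
if __name__=="__main__":
    a=np.load("c.npz");s=dict(tcp_pos=a["pos"],tcp_rot=a["rot"])
    b,v=fit("wrist",a["p"],s,[625,69,-0.113+np.pi/6]);print("wrist",b.x,b.fun);cv2.imwrite("pics/c_fit.png",v)
    for c in("top","scene"):
        a=np.load(f"a_{c}.npz");b,v=fit(c,a["p"],None,[626,67,-0.113+np.pi/6],half=25);print(c,b.x,b.fun);cv2.imwrite(f"pics/c_fit{c}.png",v)
E
python3 nutfit.py
```

```text
Traceback (most recent call last):
  File "nutfit.py", line 43, in <module>
    b,v=fit("wrist",a["p"],s,[625,69,-0.113+np.pi/6]);print("wrist",b.x,b.fun);cv2.imwrite("pics/c_fit.png",v)
        ~~~^^^^^^^^^^^^^^^^^^^^^^^^^^^^^^^^^^^^^^^^^^
  File "nutfit.py", line 35, in fit
    r=minimize(cost,[x0[0],x0[1],t],method="Nelder-Mead",options=dict(initial_simplex=np.array([[x0[0]-2,x0[1]-2,t],[x0[0]+3,x0[1],t],[x0[0],x0[1]+3,t],[x0[0],x0[1],t+.15]]),xatol=.02,fatol=1e-5))
  File "nutfit.py", line 32, in cost
    r=cv2.GaussianBlur(rend(q),(0,0),2).astype(float)/255;return np.abs(r-M).sum()/M.sum()
                       ~~~~^^^
  File "nutfit.py", line 29, in rend
    for pc in nutpieces(*q): fill(proj(c,pc,s),img,F,o)
                                  ~~~~^^^^^^^^
  File "h.py", line 18, in proj
    i,E=ext(c,s);Ei=np.linalg.inv(E);Pc=np.atleast_2d(P)@Ei[:3,:3].T+Ei[:3,3]
        ~~~^^^^^
  File "h.py", line 6, in ext
    i=bot.camera_info(c)
ValueError: time passes only in moves, steps and waits
```

Too many bot calls, so I'll cache the camera info.

```bash
python3 - <<'E'
t=open("h.py").read()
t=t.replace("def ext(","_ci={}\ndef ci(c):\n    if c not in _ci: _ci[c]=bot.camera_info(c)\n    return _ci[c]\ndef ext(").replace("    i=bot.camera_info(c)\n    if c!=\"wrist\"","    i=ci(c)\n    if c!=\"wrist\"")
open("h.py","w").write(t)
E
time python3 nutfit.py
```

```text
wrist [6.28298505e+02 6.99868830e+01 4.21737606e-01] 0.13403392734642477
top [6.24024055e+02 6.50202356e+01 3.89652027e-01] 0.22093300984298983
scene [6.25633054e+02 6.66084043e+01 5.39092065e-01] 0.503036011933943
real	0m8.012s
user	0m8.729s
sys	0m2.845s
```

View pics/c_fit.png

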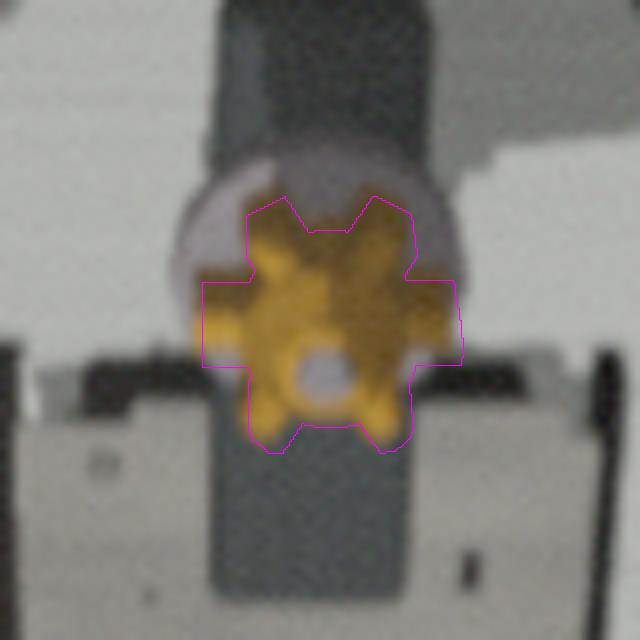

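View pics/c_fittop.png

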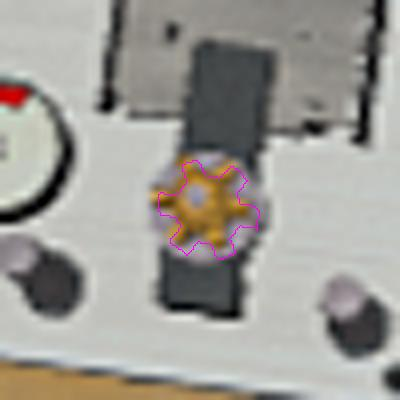

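View pics/c_fitscene.png

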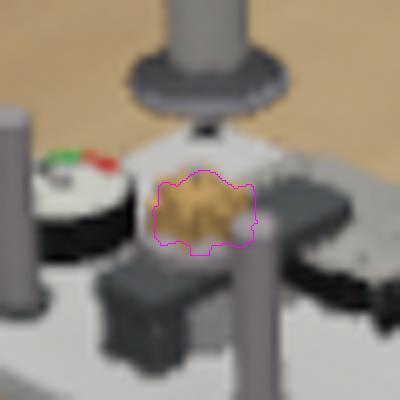

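```bash
python3 - <<'E'
t=open("nutfit.py").read()
t=t.replace('    return best,v','    w=cv2.cvtColor(cv2.resize(mm,None,fx=8,fy=8,interpolation=cv2.INTER_NEAREST),cv2.COLOR_GRAY2BGR);cv2.drawContours(w,cs,-1,(255,0,255),1)\n    return best,np.hstack([v,w])[:600,:1300]')
t=t.replace("m=cv2.morphologyEx(m,cv2.MORPH_CLOSE,np.ones((2,2),np.uint8))","").replace("half=40","half=25")
open("nutfit.py","w").write(t)
E
python3 nutfit.py; python3 -c "
import cv2;cv2.imwrite('pics/cf.png',cv2.resize(cv2.vconcat([cv2.imread('pics/c_fit.png'),cv2.imread('pics/c_fittop.png')]),None,fx=.75,fy=.75))"
```

```text
wrist [6.26613758e+02 6.91275867e+01 4.01672214e-01] 0.2474735572829495
top [623.25888338  62.48479575   0.67455177] 2.2768200603225828
scene [6.27128594e+02 7.10579614e+01 6.23105426e-01] 0.5166152731199908
```

View pics/cf.png

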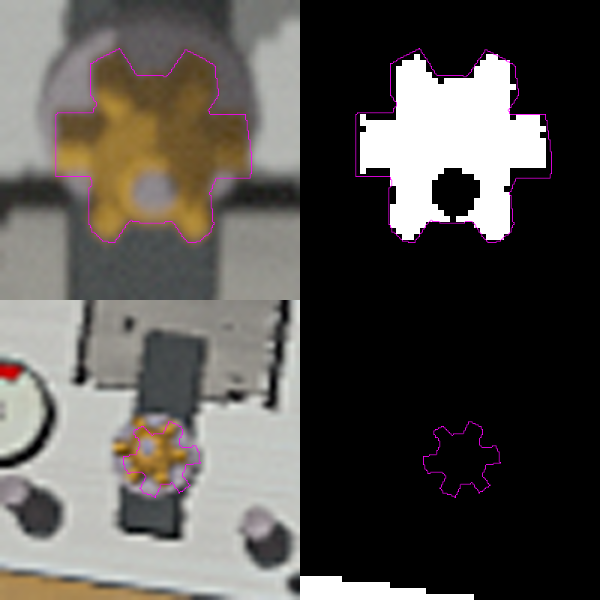

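```bash
python3 - <<'E'
t=open("nutfit.py").read()
t=t.replace("dd=[st[i,4] if i else 0 for i in range(n)]","dd=[st[i,4]/(30+np.hypot(*(_[i]-half))**3) if i else 0 for i in range(n)]")
t=t.replace("cs,_=cv2.findContours(m,cv2.RETR_EXTERNAL,cv2.CHAIN_APPROX_NONE);mm=np.zeros_like(m);cv2.drawContours(mm,cs,-1,255,-1)","from scipy.ndimage import binary_fill_holes;mm=binary_fill_holes(m>0).astype(np.uint8)*255")
open("nutfit.py","w").write(t)
E
python3 nutfit.py; python3 -c "
import cv2;cv2.imwrite('pics/cf2.png',cv2.resize(cv2.vconcat([cv2.imread('pics/c_fit.png'),cv2.imread('pics/c_fittop.png'),cv2.imread('pics/c_fitscene.png')]),None,fx=.5,fy=.5))"
```

```text
wrist [6.26613758e+02 6.91275867e+01 4.01672214e-01] 0.2474735572829495
top [6.26571739e+02 6.78373098e+01 4.11800287e-01] 0.2470812796611277
scene [6.27128594e+02 7.10579614e+01 6.23105426e-01] 0.5166152731199908
```

View pics/cf2.png

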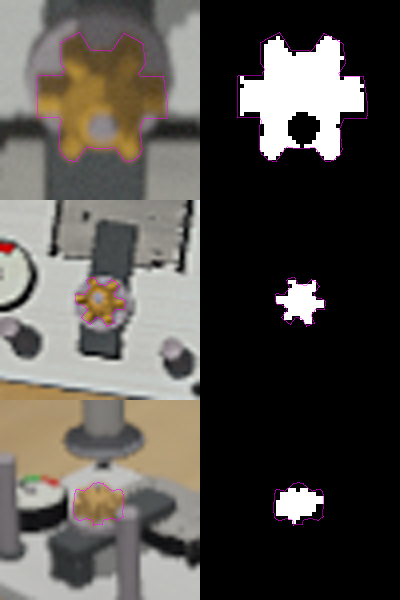

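```bash
python3 - <<'E'
from h import *
plan(here(),[(478,-251,175,0.31)],8.5)
E
```

```text
-0.36 -0.28 -4.03 -3 8.5; -0.57 -0.28 -4.01 -3 8.5; -0.78 -0.28 -3.97 -3.1 8.5; -0.99 -0.28 -3.93 -3 8.5; -1.2 -0.28 -3.87 -3.1 8.5
-1.41 -0.29 -3.8 -3 8.5; -1.6 -0.28 -3.72 -3.1 8.5; -1.8 -0.29 -3.62 -3 8.5
end [ 4.7804e+02 -2.5098e+02  1.7500e+02  3.1000e-01]
```

Request:
arm_command:
  steps: "-0.4 -0.3 -4 -3 8.5; -0.6 -0.3 -4 -3 8.5; -0.8 -0.3 -4 -3 8.5; -1 -0.3 -3.9 -3 8.5; -1.2 -0.3 -3.9 -3 8.5"

```text
time_s: 4.5
tcp_pos: [499.3, -134.0, 166.2]
tcp_rot: [-0.705, 0.706, 0.054, -0.052]
ft_force: [1.4, 0.1, -0.2]
grip_width: 0.995
```

Request:
arm_command:
  steps: "-1.4 -0.3 -3.8 -3 8.5; -1.6 -0.3 -3.7 -3 8.5; -1.8 -0.3 -3.6 -3 8.5; 0 0 0 0 8.5; 0 0 0 0 8.5"

```text
time_s: 5.0
tcp_pos: [474.0, -251.8, 174.5]
tcp_rot: [-0.699, 0.699, 0.107, -0.106]
ft_force: [0.7, 0.4, 0.4]
grip_width: 0.993
```

```bash
python3 - <<'E'
from h import *
s=bot.observe();print(s['time_s'],here(),s["ft_force"])
p,d=bot.read_camera("wrist");np.savez("d.npz",p=p,d=d,pos=s["tcp_pos"],rot=s["tcp_rot"]);cv2.imwrite("pics/d.png",p[:,:,::-1])
for l,z in(("spanner_ring",9),("spanner_grip",14)):
    r=bot.spot_point(l,"wrist");print(l,[(x['uv'],round(x['p'],2),onz("wrist",[x['uv']],z,s).round(1)) for x in r][:3])
P=cloud("wrist",d,s);hsv=cv2.cvtColor(p,cv2.COLOR_RGB2HSV)
m=(hsv[...,0]>5)&(hsv[...,0]<16)&(hsv[...,1]>190)&(hsv[...,2]>120)
m&=(abs(P[...,0]-485)<90)&(abs(P[...,1]+248)<70)
t=P[m&(P[...,2]>24)];rc=cv2.minAreaRect(t[:,:2].astype(np.float32));u,sv,vt=np.linalg.svd(t[:,:2]-t[:,:2].mean(0));print(len(t),t.mean(0),rc,np.arctan2(vt[0,1],vt[0,0]))
k=(P[...,2]>10)&(P[...,2]<25)&(np.hypot(P[...,0]-592,P[...,1]+212)<32);t=P[k];print(len(t),t.mean(0),cv2.minEnclosingCircle(t[:,:2].astype(np.float32)))
E
```

```text
5.0 [ 4.73980973e+02 -2.51780849e+02  1.74547699e+02  3.01856760e-01] [0.6756014  0.40379765 0.4018099 ]
spanner_ring [([258.4, 260.7], 0.67, array([[ 596.9, -213.2,    9. ]]))]
spanner_grip [([259.6, 181.3], 0.61, array([[ 485.7, -246.2,   14. ]]))]
482 [ 495.03567774 -243.12355258   26.5779101 ] ((482.7492980957031, -247.7041015625), (86.1830825805664, 13.84730052947998), 17.750383377075195) 0.29343419710983953
640 [ 591.36763576 -212.75811581   15.40239336] ((589.7861938476562, -213.7189483642578), 29.35523796081543)
```

View pics/d.png

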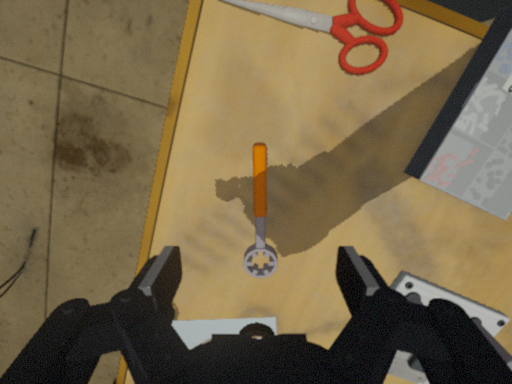

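```bash
cat > spfit.py <<'E'
from h import *
from scipy.optimize import minimize
from scipy.ndimage import binary_fill_holes
def pieces(x,y,t,z=0):
    a=np.linspace(0,2*np.pi,40);c,s=np.cos(t),np.sin(t);Rm=np.array([[c,-s],[s,c]])
    def box(x0,x1,w,z0,z1): return np.array([[X,Y,Z] for X in(x0,x1) for Y in(-w/2,w/2) for Z in(z0,z1)])
    L=[np.array([[23.5*np.cos(q),23.5*np.sin(q),Z] for q in a for Z in(0,18)]),box(-80,-20,13,3,15),box(-162,-72,16,0,28)]
    return [np.c_[l[:,:2]@Rm.T+[x,y],l[:,2]+z] for l in L]
def spfit(c,mask,s,x0,z=0,F=2,upright=True):
    mm=binary_fill_holes(mask);M=cv2.resize(mm.astype(np.uint8)*255,None,fx=F,fy=F,interpolation=cv2.INTER_LINEAR)/255.
    def rend(q):
        img=np.zeros(M.shape,np.uint8)
        for pc in pieces(*q[:3],z):
            h=cv2.convexHull((((proj(c,pc,s)+.5)*F-.5)*16).astype(np.int32));cv2.fillConvexPoly(img,h,255,shift=4)
        return img
    cost=lambda q:np.abs(cv2.GaussianBlur(rend(q),(0,0),1.5)/255.-M).sum()/M.sum()
    x0=np.array(x0,float);r=minimize(cost,x0,method="Nelder-Mead",options=dict(initial_simplex=np.array([x0+[-3,-3,0],x0+[4,0,.03],x0+[0,4,-.03],x0+[0,0,.05]]),xatol=.02,fatol=1e-5))
    return r,rend(r.x),mm
if __name__=="__main__":
    a=np.load("d.npz");s=dict(tcp_pos=a["pos"],tcp_rot=a["rot"]);p=a["p"]
    for l in("spanner_ring","spanner_grip"):
        rr=bot.regions_of(l,"wrist");print(l,[(x["p"],x["mask"].sum()) for x in rr])
    m=rr[0]["mask"]
    r,im,mm=spfit("wrist",m,s,[596,-213,.29]);print(r.x,r.fun, r.x[:2]-117*np.array([np.cos(r.x[2]),np.sin(r.x[2])]))
    F=4;v=cv2.resize(p[:,:,::-1],None,fx=F,fy=F);e=cv2.resize(im,None,fx=2,fy=2);cs,_=cv2.findContours((e>127).astype(np.uint8),cv2.RETR_EXTERNAL,cv2.CHAIN_APPROX_NONE);cv2.drawContours(v,cs,-1,(255,0,255),1);cv2.imwrite("pics/d_fit.png",v[540:1130,850:1230])
E
python3 spfit.py
```

```text
spanner_ring [(0.76, np.int64(2061))]
spanner_grip [(0.92, np.int64(1945))]
[ 5.96494024e+02 -2.11843676e+02  3.04762736e-01] 0.13528489910303568 [ 484.88559775 -246.95149779]
```

View pics/d_fit.png

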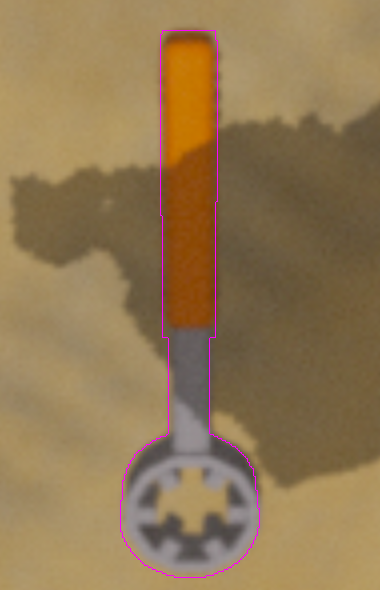

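```bash
python3 - <<'E'
from h import *
plan(here(),[(485,-247,60,0.30),(485,-247,4,.3)],5)
E
```

```text
0.38 3.79 -0.04 0.1 5; 0.38 3.79 -0.04 0.1 5; 0.39 3.78 -0.05 0.2 5; -0 2.8 0 -0 5; -0 2.8 0 -0 5
end [ 4.8503e+02 -2.4704e+02  4.0300e+00  3.0000e-01]
```

Request:
arm_command:
  steps: "0.4 3.8 0 0.1 5; 0.4 3.8 0 0.1 5; 0.4 3.8 0 0.1 5; 0 2.5 0 0 5; 0 2.5 0 0 5"

```text
time_s: 5.75
tcp_pos: [484.7, -245.3, 8.1]
tcp_rot: [0.699, -0.699, -0.106, 0.106]
ft_force: [0.5, -1.0, -0.2]
grip_width: 0.588
```

Request:
arm_command:
  steps: "0 0 0 0 5; 0 0.6 0 0 5; 0 0 0 0 5; 0 0 0 0 5"

```text
time_s: 6.15
tcp_pos: [485.8, -247.3, 4.8]
tcp_rot: [-0.699, 0.7, 0.106, -0.105]
ft_force: [0.0, 0.4, 0.6]
grip_width: 0.587
```

```bash
python3 - <<'E'
from h import *
s=bot.observe();print(s['time_s'],here(),s["ft_force"])
p,d=bot.read_camera("wrist");cv2.imwrite("pics/e.png",p[:,:,::-1])
E
```

```text
6.15 [ 4.85805939e+02 -2.47273407e+02  4.77958561e+00  2.99525968e-01] [0.00122337 0.39744487 0.56828491]
```

View pics/e.png

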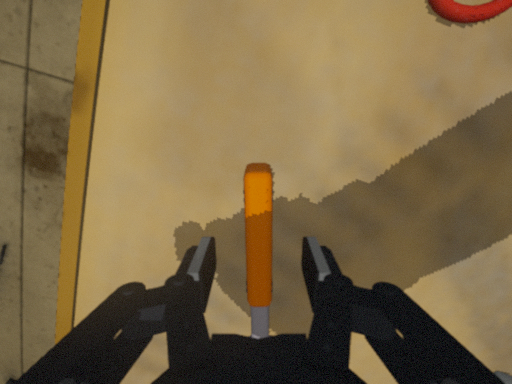

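Request:
arm_command:
  steps: "0 0 0 0 0; 0 0 0 0 0; 0 0 0 0 0; 0 0 0 0 0; 0 0 0 0 0"

```text
time_s: 6.7
tcp_pos: [485.2, -247.4, 4.2]
tcp_rot: [-0.699, 0.7, 0.106, -0.105]
ft_force: [-1.1, -0.3, 5.9]
grip_width: 0.155
```

Request:
arm_command:
  steps: "0 -3 0 0 0; 0 -3 0 0 0; 0 0 0 0 0; 0 0 0 0 0"

```text
time_s: 7.1
tcp_pos: [484.7, -246.7, 63.2]
tcp_rot: [0.699, -0.699, -0.105, 0.105]
ft_force: [-0.2, -0.6, -3.2]
grip_width: 0.15
```

```bash
python3 - <<'E'
from h import *
s=bot.observe();print(s['time_s'],here(),s["ft_force"],s["moment"],s["grip_width"])
p,d=bot.read_camera("wrist");cv2.imwrite("pics/f.png",p[:,:,::-1]);np.savez("f.npz",p=p,d=d,pos=s["tcp_pos"],rot=s["tcp_rot"])
p,d=bot.read_camera("scene");big(p,230,400,190,320,4,"pics/f_sc.png");np.savez("f_sc.npz",p=p,d=d)
p,d=bot.read_camera("top");big(p,260,380,130,260,4,"pics/f_top.png");np.savez("f_top.npz",p=p,d=d)
E
```

```text
7.1 [ 4.84738285e+02 -2.46727359e+02  6.31660872e+01  2.99233160e-01] [-0.15387302 -0.61137654 -3.15206385] [-0.01710377  0.13665862 -0.08199915] 0.14952992841121635
```

View pics/f.png

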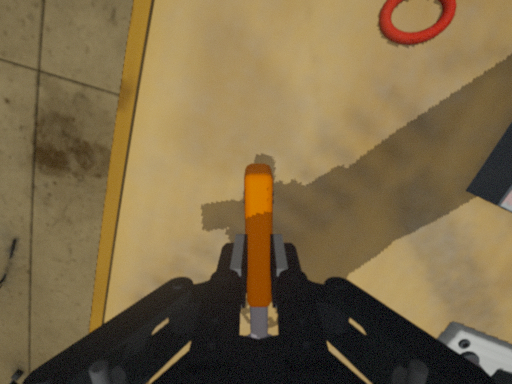

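View pics/f_sc.png

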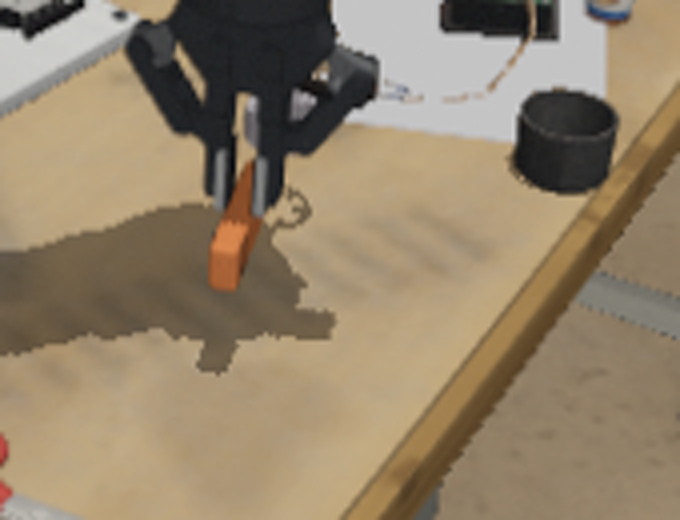

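View pics/f_top.png

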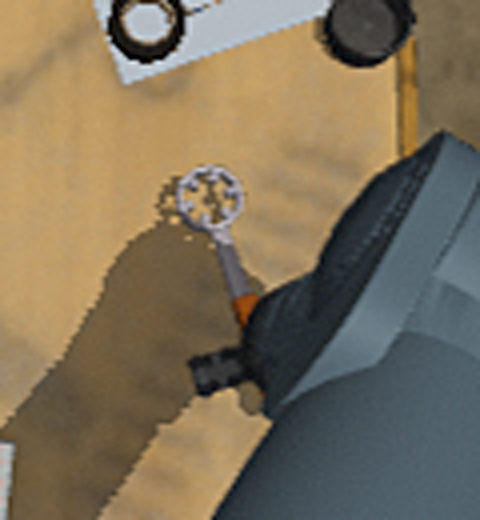

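```bash
cat > ringtop.py <<'E'
from h import *
from scipy.optimize import minimize
# fit ring annulus (outer dia 47 top face, with inner teeth) by gradient-ish: use gray mask vs background via hole+annulus template
def tmpl(c,q,z,o,half,F,s=None):
    x,y,t=q;a=np.linspace(0,2*np.pi,64)
    img=np.zeros((2*half*F,)*2,np.uint8)
    def C(pts): return (((proj(c,pts,s)-o+.5)*F-.5)*16).astype(np.int32)
    outer=np.r_[np.c_[x+23.5*np.cos(a),y+23.5*np.sin(a),0*a+z+18],np.c_[x+23.5*np.cos(a),y+23.5*np.sin(a),0*a+z]]
    cv2.fillConvexPoly(img,cv2.convexHull(C(outer)),255,shift=4)
    sh=np.array([[X,Y] for X in(-70,-20) for Y in(-6.5,6.5)]);cs,sn=np.cos(t),np.sin(t)
    sh=sh@np.array([[cs,sn],[-sn,cs]])+[x,y];cv2.fillConvexPoly(img,cv2.convexHull(C(np.c_[sh,np.full(4,z+12.)])),255,shift=4)
    hole=np.full_like(img,255)
    for zz in(z,z+9,z+18):
        h=np.zeros_like(img);pts=[]
        for al in np.linspace(0,2*np.pi,360,endpoint=False):
            d=(al-np.pi/6+np.pi/6)%(np.pi/3)-np.pi/6 # distance to nearest tooth at 30+60k
            r=12.2/np.cos(d) if abs(12.2*np.tan(d))<3 else 18.0
            pts.append([x+r*np.cos(al+np.pi/6+t),y+r*np.sin(al+np.pi/6+t),zz])
        cv2.fillPoly(h,[C(np.array(pts))],255,shift=4);hole&=h
    img[hole>0]=0
    return img
def ringfit(c,p,q0,z,s=None,half=24,F=4,free_t=True):
    uv=proj(c,[[q0[0],q0[1],z+18]],s)[0];o=(np.round(uv)-half).astype(int)
    sub=p[o[1]:o[1]+2*half,o[0]:o[0]+2*half];hsv=cv2.cvtColor(sub,cv2.COLOR_RGB2HSV)
    m=(hsv[...,1]<85).astype(np.uint8)*255
    M=cv2.resize(m,None,fx=F,fy=F,interpolation=cv2.INTER_LINEAR)/255.
    W=np.zeros(M.shape,np.uint8);cc=(((proj(c,[[q0[0],q0[1],z+18]],s)-o+.5)*F)[0]).astype(int);cv2.circle(W,tuple(int(v) for v in cc),int(F*11.5*47/47*1.15),1,-1);W=W.astype(float)
    f=lambda q:(W*np.abs(cv2.GaussianBlur(tmpl(c,q,z,o,half,F,s),(0,0),2)/255.-M)).sum()/(M*W).sum()
    q0=np.array(q0,float);best=None
    for dt in(-.1,0,.1):
        r=minimize(f,q0+[0,0,dt],method="Nelder-Mead",options=dict(initial_simplex=q0+[0,0,dt]+np.array([[-3,-3,0],[4,0,0],[0,4,0],[0,0,.08]]),xatol=.02,fatol=1e-5))
        if best is None or r.fun<best.fun:best=r
    e=cv2.resize(tmpl(c,best.x,z,o,half,F,s),None,fx=2,fy=2)
    v=cv2.resize(sub[:,:,::-1],None,fx=8,fy=8,interpolation=cv2.INTER_CUBIC);cs,_=cv2.findContours((e>127).astype(np.uint8),cv2.RETR_CCOMP,cv2.CHAIN_APPROX_NONE);cv2.drawContours(v,cs,-1,(255,0,255),1)
    return best,v
if __name__=="__main__":
    p=np.load("f_top.npz")["p"]
    r,v=ringfit("top",p,[597,-212,.3],59.);print(r.x,r.fun);cv2.imwrite("pics/f_rf.png",v)
    p=np.load("a_top.npz")["p"]
    r,v=ringfit("top",p,[597,-212,.3],0.);print(r.x,r.fun);cv2.imwrite("pics/f_rf0.png",v)
E
python3 ringtop.py
```

```text
[ 5.93717476e+02 -2.12892043e+02  3.03683913e-01] 0.40049501077501903
[ 5.97009351e+02 -2.14337443e+02  2.65702577e-01] 0.35917575598658547
```

View pics/f_rf.png

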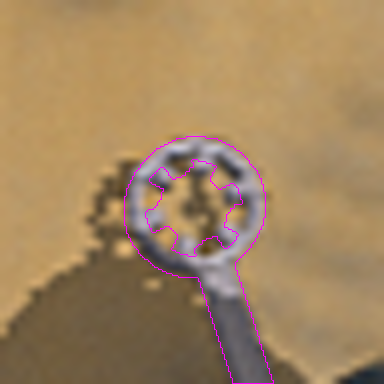

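View pics/f_rf0.png

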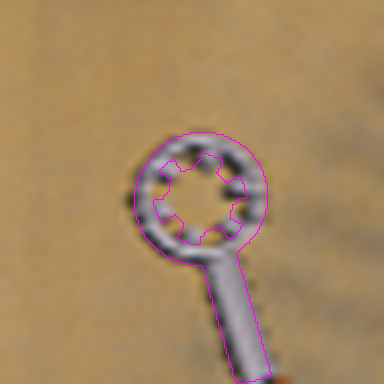

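```bash
python3 - <<'E'
from h import *
plan(here(),[(485,-246,112,0.30),(519,22.8,112,.405)],0)
E
```

```text
0.08 -2.52 -0.04 -0 0; 0.08 -2.52 -0.04 -0 0; 1.86 -0 4.11 -1 0; 1.93 -0 4.08 -1 0; 2.01 -0 4.05 -1 0
2.08 -0 4.01 -1 0; 2.14 -0 3.97 -1 0; 2.22 -0 3.94 -1.1 0
end [5.1903e+02 2.2790e+01 1.1200e+02 4.1000e-01]
```

Request:
arm_command:
  steps: "0.1 -2.5 0 0 0; 0.1 -2.5 0 0 0; 1.9 0 4.1 -1 0; 1.9 0 4.1 -1 0; 2 0 4 -1 0"

```text
time_s: 7.75
tcp_pos: [502.8, -110.7, 112.2]
tcp_rot: [0.697, -0.696, -0.123, 0.124]
ft_force: [1.2, -0.7, -3.3]
grip_width: 0.15
```

Request:
arm_command:
  steps: "2.1 0 4 -1 0; 2.1 0 4 -1 0; 2.2 0 3.9 -1 0; 0 0 0 0 0; 0 0 0 0 0"

```text
time_s: 8.25
tcp_pos: [519.4, 22.9, 112.1]
tcp_rot: [0.693, -0.692, -0.142, 0.144]
ft_force: [-0.0, -0.1, -3.0]
grip_width: 0.153
```

```bash
cat > look.py <<'E'
import sys
from ringtop import *
n=sys.argv[1];zu=float(sys.argv[2]) # underside height offset from TCP
s=bot.observe();h=here();print(s['time_s'],h.round(3),s["ft_force"].round(1),s["moment"].round(2),s["grip_width"].round(3))
print("ring pred",h[:2]+117*np.array([np.cos(h[3]),np.sin(h[3])]))
p,d=bot.read_camera("top");np.savez(n+"_top.npz",p=p,d=d)
r,v=ringfit("top",p,[*(h[:2]+117*np.array([np.cos(h[3]),np.sin(h[3])])),h[3]],h[2]-zu);print("top ring",r.x,r.fun);cv2.imwrite(f"pics/{n}_rf.png",v)
big(p,160,290,110,240,5,f"pics/{n}_top.png")
p,d=bot.read_camera("scene");np.savez(n+"_sc.npz",p=p,d=d);big(p,150,290,140,250,5,f"pics/{n}_sc.png")
E
python3 look.py g 4.5
```

```text
Traceback (most recent call last):
  File "look.py", line 4, in <module>
    s=bot.observe();h=here();print(s['time_s'],h.round(3),s["ft_force"].round(1),s["moment"].round(2),s["grip_width"].round(3))
                                                                                                      ^^^^^^^^^^^^^^^^^^^^^
AttributeError: 'float' object has no attribute 'round'
```

```bash
sed -i 's/s\["grip_width"\].round(3)/round(s["grip_width"],3)/' look.py; python3 look.py g 4.5
```

```text
8.25 [5.19373e+02 2.29150e+01 1.12103e+02 4.07000e-01] [-0.  -0.1 -3. ] [-0.04  0.1  -0.04] 0.153
ring pred [626.83835102  69.17750142]
top ring [6.38135671e+02 7.40201544e+01 2.97253479e-01] 0.5801863172007652
```

View pics/g_top.png

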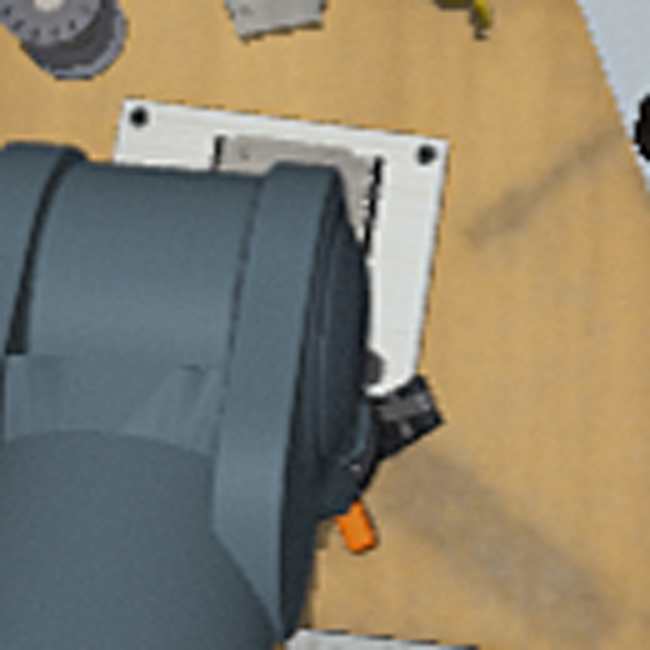

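View pics/g_sc.png

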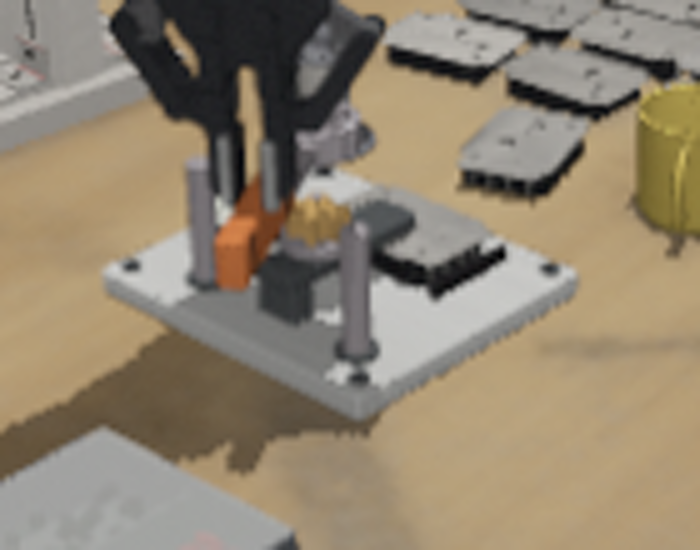

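View pics/g_rf.png

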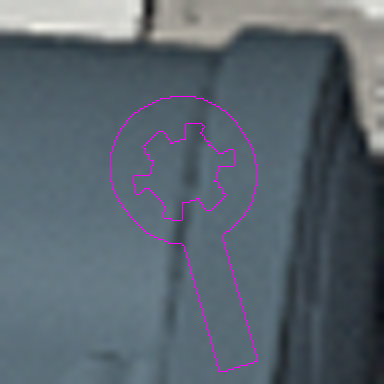

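```bash
cat > ov.py <<'E'
import sys
from h import *
n,zu,x0,x1,y0,y1=sys.argv[1],float(sys.argv[2]),*map(int,sys.argv[3:7])
h=here();p=np.load(n+"_sc.npz")["p"];F=6
v=cv2.resize(p[y0:y1,x0:x1,::-1],None,fx=F,fy=F,interpolation=cv2.INTER_CUBIC)
c=h[:2]+117*np.array([np.cos(h[3]),np.sin(h[3])]);a=np.linspace(0,2*np.pi,60)
for z in(0,18):
    for r in(23.5,):
        q=proj("scene",np.c_[c[0]+r*np.cos(a),c[1]+r*np.sin(a),0*a+h[2]-zu+z]);q=((q-[x0,y0]+.5)*F).astype(np.int32);cv2.polylines(v,[q],True,(255,0,255),1)
q=proj("scene",np.c_[626.6+17*np.cos(a),68.9+17*np.sin(a),0*a+66]);q=((q-[x0,y0]+.5)*F).astype(np.int32);cv2.polylines(v,[q],True,(0,255,0),1)
cv2.imwrite(f"pics/{n}_ov.png",v)
E
python3 ov.py g 4.5 190 270 140 210
```

```text
(no output)
```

View pics/g_ov.png

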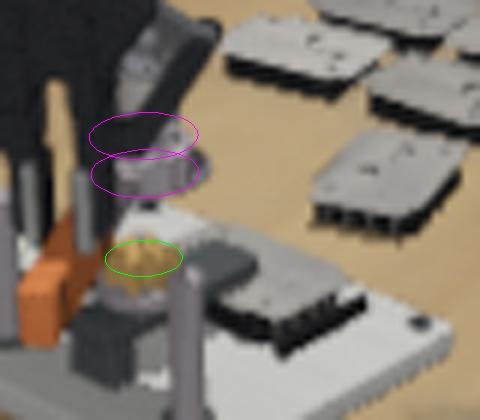

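```bash
sed -i 's/F=6/F=10/' ov.py; python3 ov.py g 4.5 200 240 150 195
```

```text
(no output)
```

View pics/g_ov.png

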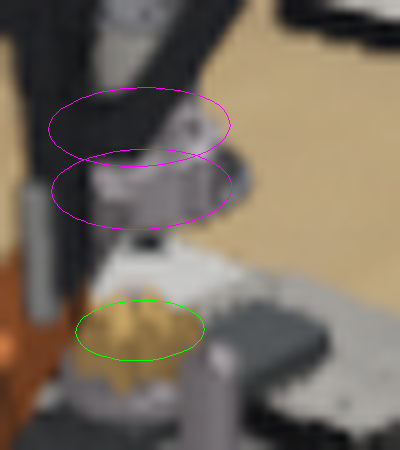

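Request:
arm_command:
  steps: "0 1.4 0 0 0; 0 1.4 0 0 0; 0 0.4 0 0 0; 0 0.4 0 0 0; 0 0 0 0 0"

```text
time_s: 8.85
tcp_pos: [520.3, 21.2, 77.3]
tcp_rot: [0.693, -0.693, -0.141, 0.142]
ft_force: [0.5, 0.2, -2.9]
grip_width: 0.15
```

Request:
arm_command:
  steps: "0 0.3 0 0 0; 0 0 0 0 0; 0 0.2 0 0 0; 0 0 0 0 0"

```text
time_s: 9.25
tcp_pos: [520.5, 21.8, 72.6]
tcp_rot: [-0.693, 0.693, 0.142, -0.142]
ft_force: [-1.3, -0.6, -1.2]
grip_width: 0.153
```

Request:
arm_command:
  steps: "0 0.2 0 0 0; 0 0 0 0 0; 0 0 0 0 0"

```text
time_s: 9.55
tcp_pos: [520.3, 21.8, 70.5]
tcp_rot: [-0.693, 0.693, 0.142, -0.142]
ft_force: [-2.2, -1.0, 0.4]
grip_width: 0.152
```

```bash
python3 - <<'E'
from h import *
s=bot.observe();print(s['time_s'],here().round(3),s["ft_force"].round(1),s["moment"].round(2))
p,d=bot.read_camera("scene");np.savez("i_sc.npz",p=p,d=d)
p,d=bot.read_camera("wrist");cv2.imwrite("pics/i_w.png",p[:,:,::-1])
E
python3 ov.py i 4.5 190 240 150 205
```

```text
9.55 [5.20293e+02 2.18190e+01 7.04820e+01 4.04000e-01] [-2.2 -1.   0.4] [-0.24  0.4  -0.01]
```

View pics/i_ov.png

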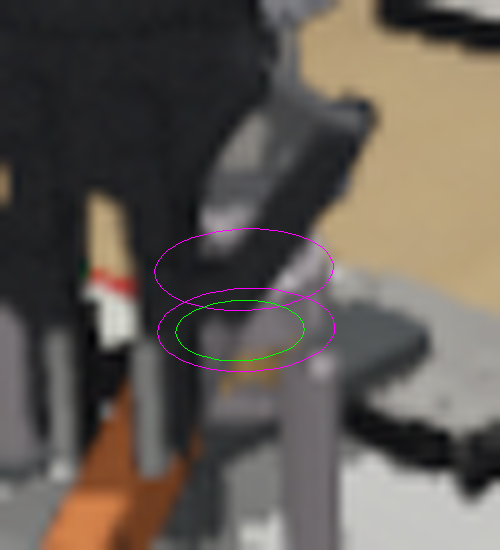

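View pics/i_w.png

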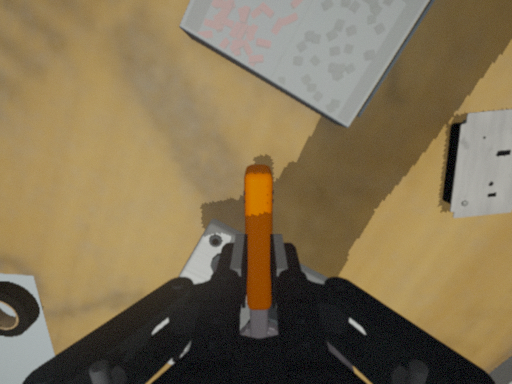

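Request:
arm_command:
  steps: "-0.1 0 0 0 0; 0 0 0 0 0; 0 0 0 0 0"

```text
time_s: 9.95
tcp_pos: [520.2, 21.6, 70.7]
tcp_rot: [0.693, -0.693, -0.142, 0.142]
ft_force: [-0.5, -0.4, -0.7]
grip_width: 0.151
```

Request:
arm_command:
  steps: "-0.05 0.2 0 0 0; 0 0 0 0 0; 0 0 0 0 0"

```text
time_s: 10.25
tcp_pos: [519.6, 21.4, 68.6]
tcp_rot: [0.693, -0.693, -0.142, 0.142]
ft_force: [0.4, 0.5, -0.1]
grip_width: 0.154
```

Request:
arm_command:
  steps: "0 0.2 0 0 0; 0 0 0 0 0; 0 0.1 0 0 0; 0 0 0 0 0"

```text
time_s: 10.65
tcp_pos: [518.9, 21.5, 65.0]
tcp_rot: [0.693, -0.692, -0.142, 0.142]
ft_force: [0.1, 1.3, -2.3]
grip_width: 0.146
```

```bash
python3 - <<'E'
from h import *
s=bot.observe();print(s['time_s'],here().round(3),s["ft_force"].round(1),s["moment"].round(2))
p,d=bot.read_camera("scene");np.savez("j_sc.npz",p=p,d=d)
E
python3 ov.py j 4.5 190 240 150 205
```

```text
10.65 [5.18883e+02 2.15500e+01 6.50340e+01 4.04000e-01] [ 0.1  1.3 -2.3] [0.17 0.01 0.05]
```

View pics/j_ov.png

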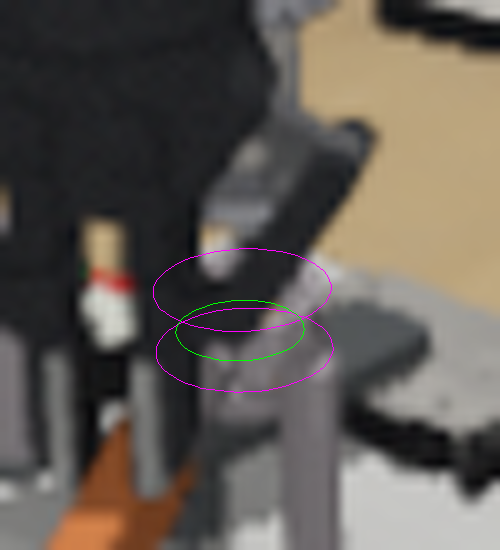

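Request:
arm_command:
  steps: "0 0.2 0 0 0; 0 0 0 0 0; 0 0.2 0 0 0; 0 0 0 0 0; 0 0 0 0 0"

```text
time_s: 11.2
tcp_pos: [519.2, 21.4, 61.4]
tcp_rot: [0.693, -0.693, -0.142, 0.142]
ft_force: [-0.1, 1.2, -2.6]
grip_width: 0.148
```

```bash
python3 - <<'E'
from h import *
s=bot.observe();print(s['time_s'],here().round(3),s["ft_force"].round(1),s["moment"].round(2))
p,d=bot.read_camera("scene");np.savez("k_sc.npz",p=p,d=d)
E
python3 ov.py k 4.5 180 240 150 205
```

```text
11.2 [5.19173e+02 2.13610e+01 6.14480e+01 4.04000e-01] [-0.1  1.2 -2.6] [ 0.24 -0.06  0.06]
```

View pics/k_ov.png

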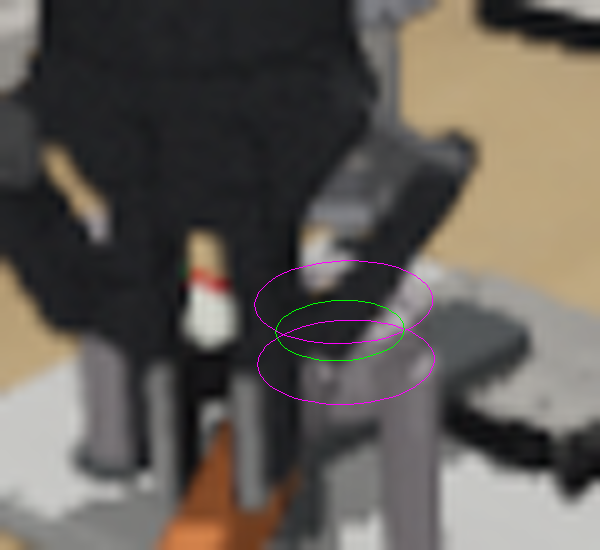

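Request:
arm_command:
  steps: "0.08 0 1.27 6 0; 0.06 0 1.22 6 0; 0.06 0 1.22 6 0; 0 0 0 0 0"

```text
time_s: 11.65
tcp_pos: [510.0, 57.6, 61.6]
tcp_rot: [-0.706, 0.707, 0.032, -0.032]
ft_force: [0.1, -1.1, -2.2]
grip_width: 0.15
```

```bash
cat > st.py <<'E'
from h import *
s=bot.observe();h=here();print(s['time_s'],h.round(3),"F",s["ft_force"].round(1),"M",s["moment"].round(2))
c,n=np.cos(h[3]),np.sin(h[3]);f=s["ft_force"];print("ring pred",(h[:2]+117*np.array([c,n])).round(2),"f tool x,z",round(f[0]*c+f[1]*n,2),round(-f[0]*n+f[1]*c,2))
E
python3 st.py
```

```text
11.65 [5.09978e+02 5.76310e+01 6.15820e+01 9.10000e-02] F [ 0.1 -1.1 -2.2] M [-0.09  0.05 -0.  ]
ring pred [626.49  68.3 ] f tool x,z -0.03 -1.14
```

Request:
arm_command:
  steps: "0.06 0 1.22 6 0; 0.06 0 1.22 6 0; 0.06 0 1.22 6 0; 0.06 0 1.22 6 0; 0.06 0 1.22 6 0"

```text
time_s: 12.15
tcp_pos: [519.6, 116.3, 61.3]
tcp_rot: [-0.69, 0.691, -0.153, 0.152]
ft_force: [-1.0, -0.1, -2.8]
grip_width: 0.153
```

Request:
arm_command:
  steps: "0.06 0 1.22 6 0; 0.06 0 1.22 6 0; 0.06 0 1.22 6 0; 0.03 0 0.61 3 0; 0 0 0 0 0"

```text
time_s: 12.65
tcp_pos: [544.2, 151.5, 61.0]
tcp_rot: [-0.651, 0.652, -0.275, 0.274]
ft_force: [-2.9, 0.7, -0.8]
grip_width: 0.149
```

```bash
python3 st.py; python3 - <<'E'
from h import *
for c in("scene","wrist","top"):
    p,d=bot.read_camera(c);np.savez(f"l_{c}.npz",p=p,d=d)
    big(p,150,290,130,240,5,f"pics/l_{c}.png") if c!="wrist" else cv2.imwrite("pics/l_wrist.png",p[:,:,::-1])
E
```

```text
12.65 [544.223 151.489  61.042  -0.798] F [-2.9  0.7 -0.8] M [ 0.22  0.47 -0.01]
ring pred [625.92  67.74] f tool x,z -2.52 -1.55
```

View pics/l_scene.png

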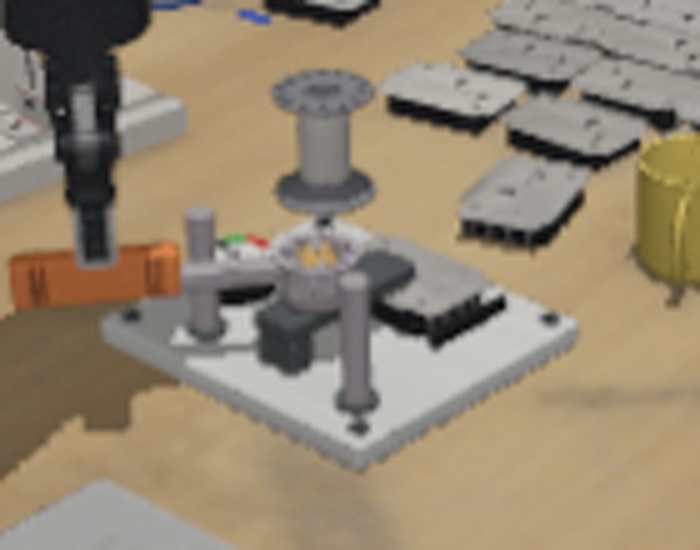

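View pics/l_top.png

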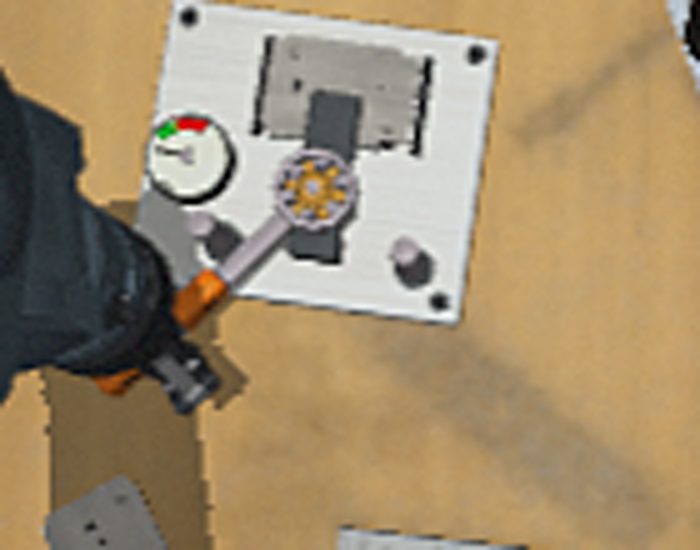

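View pics/l_wrist.png

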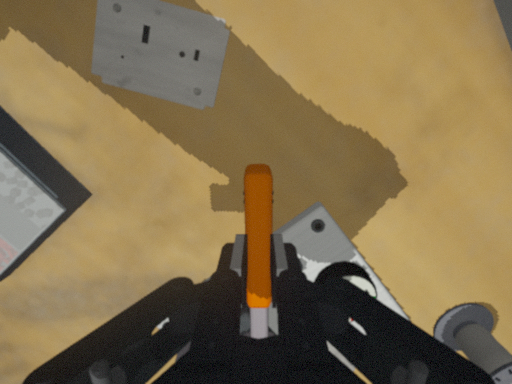

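Request:
arm_command:
  steps: "-0.02 0 -0.55 -2.7 0; 0.02 0 -0.55 -2.7 0; 0 0 0 0 0; 0 0 0 0 0"

```text
time_s: 13.2
tcp_pos: [537.4, 143.2, 61.7]
tcp_rot: [0.663, -0.663, 0.245, -0.245]
ft_force: [-1.0, 0.5, -2.4]
grip_width: 0.151
```

```bash
python3 st.py
```

```text
13.2 [537.365 143.241  61.682  -0.707] F [-1.   0.5 -2.4] M [ 0.18  0.21 -0.03]
ring pred [626.33  67.25] f tool x,z -1.07 -0.28
```

Request:
arm_command:
  steps: "-0.03 -0.8 0 0 0; 0 -0.8 0 0 0; 0 -0.9 0 0 0; 0 0 0 0 0"

```text
time_s: 13.6
tcp_pos: [541.9, 141.1, 88.7]
tcp_rot: [-0.662, 0.664, -0.242, 0.249]
ft_force: [7.6, -6.7, -8.4]
grip_width: 0.149
```

```bash
python3 st.py; python3 - <<'E'
from h import *
for c in("scene","top"):
    p,d=bot.read_camera(c);np.savez(f"m_{c}.npz",p=p,d=d)
    big(p,150,290,130,240,5,f"pics/m_{c}.png")
E
```

```text
13.6 [541.852 141.058  88.732  -0.709] F [ 7.6 -6.7 -8.4] M [-1.38 -1.33 -0.13]
ring pred [630.68  64.91] f tool x,z 10.17 -0.17
```

View pics/m_scene.png

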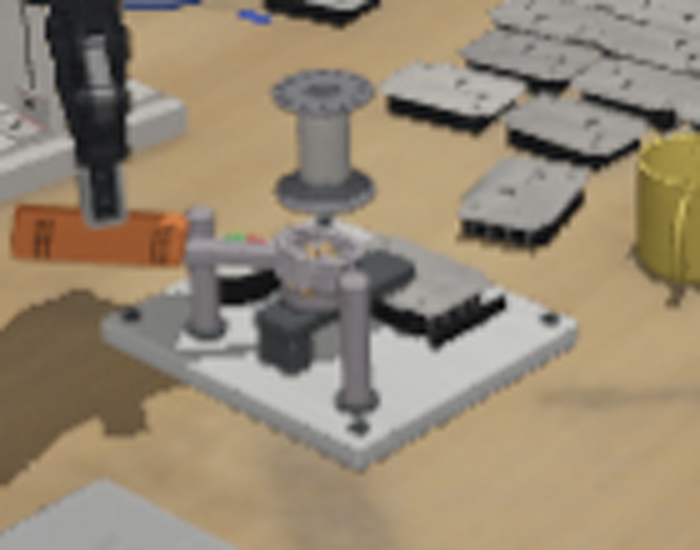

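View pics/m_top.png

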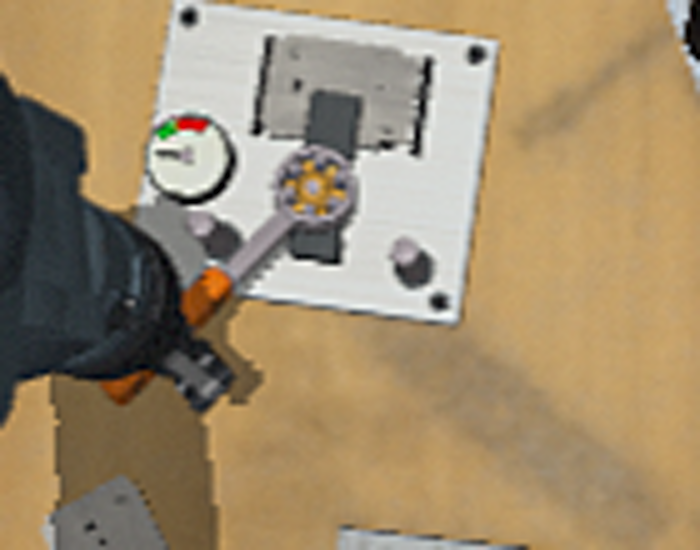

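The ring tilted and caught on the nut during the lift, with the handle raised and about 10 N along the handle. I'll lower it again to level it, re-centre, and lift gently.

Request:
arm_command:
  steps: "0 0.6 0 0 0; 0 0.6 0 0 0; 0 0.5 0 0 0; 0 0 0 0 0"

```text
time_s: 14.1
tcp_pos: [536.9, 143.5, 69.0]
tcp_rot: [-0.663, 0.664, -0.244, 0.245]
ft_force: [1.9, -2.2, -1.6]
grip_width: 0.144
```

```bash
python3 st.py
```

```text
14.1 [536.918 143.452  68.978  -0.706] F [ 1.9 -2.2 -1.6] M [-0.44 -0.27 -0.11]
ring pred [625.94  67.54] f tool x,z 2.88 -0.47
```

Request:
arm_command:
  steps: "0 0.4 0 0 0; 0 0.4 0 0 0; 0 0 0 0 0; 0 0 0 0 0"

```text
time_s: 14.5
tcp_pos: [536.6, 144.1, 61.5]
tcp_rot: [0.664, -0.663, 0.245, -0.244]
ft_force: [-1.6, -0.5, 0.1]
grip_width: 0.15
```

```bash
python3 st.py;  python3 - <<'E'
from h import *
for c in("scene",):
    p,d=bot.read_camera(c);np.savez(f"n_{c}.npz",p=p,d=d)
    big(p,150,240,160,220,8,f"pics/n_{c}.png")
E
```

```text
14.5 [536.557 144.068  61.483  -0.706] F [-1.6 -0.5  0.1] M [-0.13  0.08 -0.06]
ring pred [625.61  68.18] f tool x,z -0.96 -1.42
```

View pics/n_scene.png

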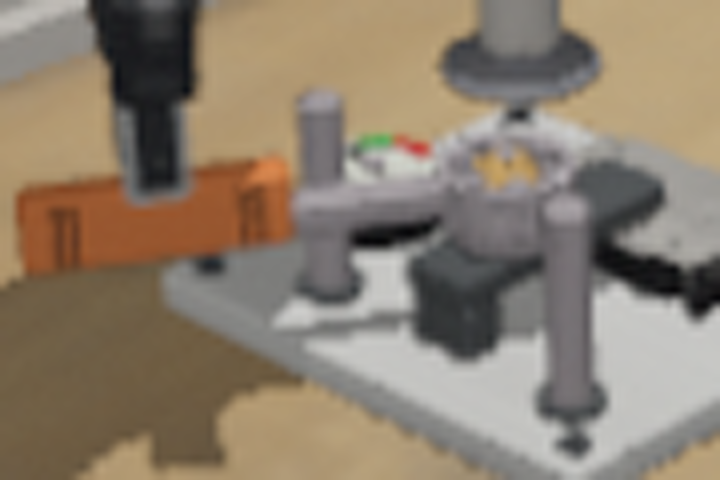

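Request:
arm_command:
  steps: "0 -0.1 -0.05 0 0; 0 -0.1 0 0 0; 0 0 0 0 0; 0 0 0 0 0"

```text
time_s: 14.95
tcp_pos: [536.7, 143.5, 63.6]
tcp_rot: [0.664, -0.663, 0.244, -0.244]
ft_force: [-0.3, 0.5, -0.5]
grip_width: 0.146
```

```bash
python3 st.py
```

```text
14.95 [536.728 143.49   63.622  -0.706] F [-0.3  0.5 -0.5] M [-0.02  0.06 -0.09]
ring pred [625.76  67.58] f tool x,z -0.54 0.16
```

Request:
arm_command:
  steps: "0 -0.2 0 0 0; 0 0 0 0 0; 0 0 0 0 0"

```text
time_s: 15.25
tcp_pos: [537.0, 143.3, 65.6]
tcp_rot: [0.664, -0.663, 0.244, -0.245]
ft_force: [0.4, -0.6, -2.3]
grip_width: 0.15
```

```bash
python3 st.py
```

```text
15.25 [536.968 143.275  65.599  -0.706] F [ 0.4 -0.6 -2.3] M [-0.12 -0.2  -0.03]
ring pred [625.99  67.35] f tool x,z 0.71 -0.18
```

Request:
arm_command:
  steps: "0.03 -0.15 0.1 0.5 0; 0 -0.1 -0.2 -1 0; 0 0 0.1 0.5 0; 0 0 0 0 0"

```text
time_s: 15.65
tcp_pos: [537.0, 143.1, 68.0]
tcp_rot: [0.663, -0.663, 0.244, -0.245]
ft_force: [0.6, -1.1, -1.9]
grip_width: 0.144
```

```bash
python3 st.py
```

```text
15.65 [537.034 143.113  68.032  -0.706] F [ 0.6 -1.1 -1.9] M [-0.28 -0.26 -0.04]
ring pred [626.03  67.16] f tool x,z 1.15 -0.49
```

Request:
arm_command:
  steps: "0.03 -0.15 0.1 0.5 0; 0 -0.1 -0.2 -1 0; 0 0 0.1 0.5 0; 0 0 0 0 0"

```text
time_s: 16.05
tcp_pos: [537.3, 142.9, 70.6]
tcp_rot: [-0.663, 0.663, -0.244, 0.245]
ft_force: [2.6, -2.2, -3.6]
grip_width: 0.147
```

```bash
python3 st.py;  python3 - <<'E'
from h import *
for c in("scene",):
    p,d=bot.read_camera(c);np.savez(f"o_{c}.npz",p=p,d=d)
    big(p,150,240,160,220,8,f"pics/o_{c}.png")
E
```

```text
16.05 [537.319 142.898  70.563  -0.707] F [ 2.6 -2.2 -3.6] M [-0.44 -0.46 -0.03]
ring pred [626.31  66.94] f tool x,z 3.42 -0.03
```

View pics/o_scene.png

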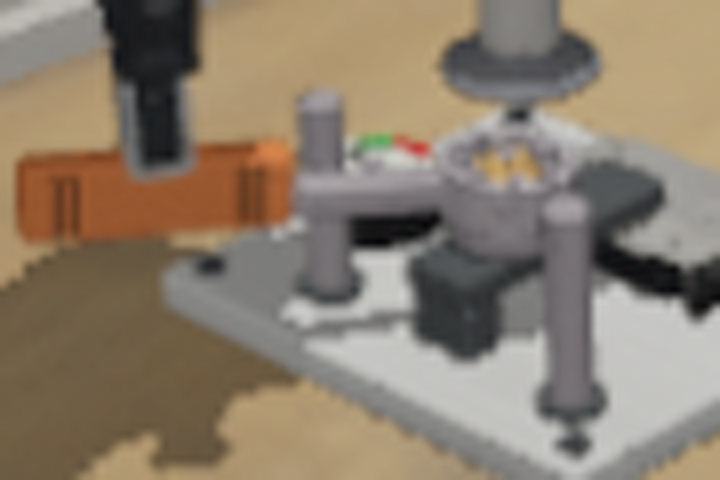

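Request:
arm_command:
  steps: "-0.08 0.5 0 0 0; 0 0.4 0 0 0; 0 0.15 0 0 0; 0 0 0 0 0"

```text
time_s: 16.5
tcp_pos: [535.7, 144.0, 59.7]
tcp_rot: [0.664, -0.663, 0.245, -0.244]
ft_force: [-2.4, 0.0, 2.1]
grip_width: 0.146
```

```bash
python3 st.py
```

```text
16.5 [535.748 143.954  59.739  -0.706] F [-2.4  0.   2.1] M [-0.05  0.08 -0.03]
ring pred [624.81  68.07] f tool x,z -1.83 -1.52
```

Request:
arm_command:
  steps: "0 -0.15 -0.4 -2 0; 0.02 -0.2 0.8 4 0; 0.02 -0.2 -0.8 -4 0; 0.02 -0.2 0.8 4 0; 0.02 -0.2 -0.8 -4 0"

```text
time_s: 17.0
tcp_pos: [535.3, 140.8, 69.7]
tcp_rot: [0.668, -0.668, 0.232, -0.233]
ft_force: [4.8, -4.5, -3.6]
grip_width: 0.152
```

Request:
arm_command:
  steps: "0.02 -0.2 0.8 4 0; 0.02 -0.2 -0.8 -4 0; 0 0 0.4 2 0; 0 0 0 0 0"

```text
time_s: 17.4
tcp_pos: [537.7, 143.0, 73.6]
tcp_rot: [-0.663, 0.664, -0.244, 0.246]
ft_force: [3.7, -4.9, -4.5]
grip_width: 0.149
```

```bash
python3 st.py;  python3 - <<'E'
from h import *
for c in("scene",):
    p,d=bot.read_camera(c);np.savez(f"q_{c}.npz",p=p,d=d)
    big(p,150,240,160,220,8,f"pics/q_{c}.png")
E
```

```text
17.4 [537.735 143.012  73.613  -0.707] F [ 3.7 -4.9 -4.5] M [-0.72 -0.86 -0.08]
ring pred [626.66  66.98] f tool x,z 5.98 -1.32
```

View pics/q_scene.png

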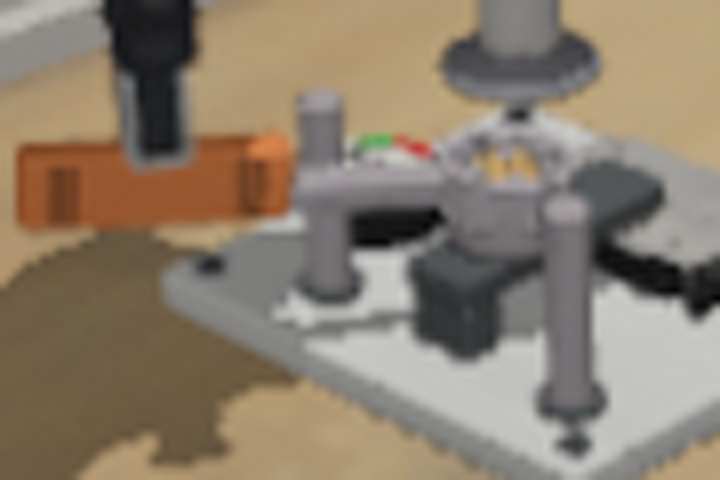

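Request:
arm_command:
  steps: "0 0.5 0 0 0; 0 0.5 0 0 0; 0 0.25 0 0 0; 0 0 0 0 0"

```text
time_s: 17.85
tcp_pos: [535.6, 144.0, 60.6]
tcp_rot: [-0.663, 0.664, -0.245, 0.244]
ft_force: [1.1, -0.8, -0.0]
grip_width: 0.148
```

```bash
python3 st.py
```

```text
17.85 [535.584 144.012  60.598  -0.706] F [ 1.1 -0.8 -0. ] M [-0.32 -0.3  -0.03]
ring pred [624.63  68.12] f tool x,z 1.36 0.08
```

Request:
arm_command:
  steps: "0.06 -0.1 0 0 0; 0 0 0 0 0; 0 0 0 0 0"

```text
time_s: 18.15
tcp_pos: [536.0, 143.9, 62.1]
tcp_rot: [0.664, -0.663, 0.245, -0.244]
ft_force: [-0.8, -0.7, 0.7]
grip_width: 0.15
```

```bash
python3 st.py
```

```text
18.15 [535.978 143.862  62.079  -0.706] F [-0.8 -0.7  0.7] M [ 0.02  0.03 -0.03]
ring pred [625.03  67.97] f tool x,z -0.19 -1.04
```

Request:
arm_command:
  steps: "0 0.4 0 0 0; 0 0.3 0 0 0; 0 0.2 0 0 0; 0 0 0 0 0; 0 0 0 0 0"

```text
time_s: 18.65
tcp_pos: [535.8, 144.5, 53.0]
tcp_rot: [0.664, -0.663, 0.245, -0.244]
ft_force: [-3.5, 3.9, 4.1]
grip_width: 0.148
```

```bash
python3 st.py
```

```text
18.65 [535.774 144.544  52.957  -0.705] F [-3.5  3.9  4.1] M [0.45 0.43 0.07]
ring pred [624.88  68.72] f tool x,z -5.22 0.72
```

Request:
arm_command:
  steps: "-0.1 -0.2 0 0 0; -0.05 -0.2 0 0 0; 0 0 0 0 0; 0 0 0 0 0"

```text
time_s: 19.05
tcp_pos: [536.4, 144.2, 57.4]
tcp_rot: [0.664, -0.663, 0.244, -0.245]
ft_force: [1.6, -1.1, 1.8]
grip_width: 0.148
```

```bash
python3 st.py
```

```text
19.05 [536.431 144.153  57.372  -0.706] F [ 1.6 -1.1  1.8] M [-0.33 -0.64 -0.  ]
ring pred [625.43  68.2 ] f tool x,z 1.97 0.18
```

Request:
arm_command:
  steps: "0.05 -0.15 0 0 0; 0 -0.15 0 0 0; 0 0 0 0 0; 0 0 0 0 0"

```text
time_s: 19.45
tcp_pos: [535.8, 144.1, 59.9]
tcp_rot: [-0.663, 0.664, -0.244, 0.245]
ft_force: [2.4, -0.6, -1.2]
grip_width: 0.147
```

```bash
python3 st.py
```

```text
19.45 [535.805 144.052  59.946  -0.706] F [ 2.4 -0.6 -1.2] M [-0.31 -0.62  0.06]
ring pred [624.82  68.12] f tool x,z 2.17 1.09
```

Request:
arm_command:
  steps: "0.08 -0.1 0.05 0 0; 0 -0.15 0 0 0; 0 0 0 0 0; 0 0 0 0 0"

```text
time_s: 19.85
tcp_pos: [536.3, 144.1, 62.4]
tcp_rot: [-0.663, 0.664, -0.245, 0.244]
ft_force: [1.2, -0.2, -0.6]
grip_width: 0.147
```

```bash
python3 st.py
```

```text
19.85 [536.348 144.094  62.359  -0.706] F [ 1.2 -0.2 -0.6] M [-0.24 -0.39  0.01]
ring pred [625.38  68.19] f tool x,z 1.07 0.65
```

Request:
arm_command:
  steps: "0.06 -0.1 0.03 0 0; 0 -0.15 0 0 0; 0 0 0 0 0; 0 0 0 0 0"

```text
time_s: 20.25
tcp_pos: [536.9, 144.0, 64.9]
tcp_rot: [0.664, -0.663, 0.245, -0.244]
ft_force: [0.5, -0.6, -1.9]
grip_width: 0.147
```

```bash
python3 st.py
```

```text
20.25 [536.93  143.996  64.906  -0.706] F [ 0.5 -0.6 -1.9] M [-0.08 -0.17 -0.01]
ring pred [625.96  68.08] f tool x,z 0.77 -0.16
```

Request:
arm_command:
  steps: "0.06 -0.1 0.02 0 0; 0 -0.15 0 0 0; 0 0 0 0 0; 0 0 0 0 0"

```text
time_s: 20.65
tcp_pos: [537.6, 143.8, 67.4]
tcp_rot: [0.664, -0.663, 0.245, -0.244]
ft_force: [0.3, -0.5, -1.5]
grip_width: 0.147
```

```bash
python3 st.py;  python3 - <<'E'
from h import *
for c in("scene",):
    p,d=bot.read_camera(c);np.savez(f"r_{c}.npz",p=p,d=d)
    big(p,150,240,160,220,8,f"pics/r_{c}.png")
E
```

```text
20.65 [537.565 143.773  67.424  -0.706] F [ 0.3 -0.5 -1.5] M [-0.    0.   -0.02]
ring pred [626.6   67.87] f tool x,z 0.55 -0.18
```

View pics/r_scene.png

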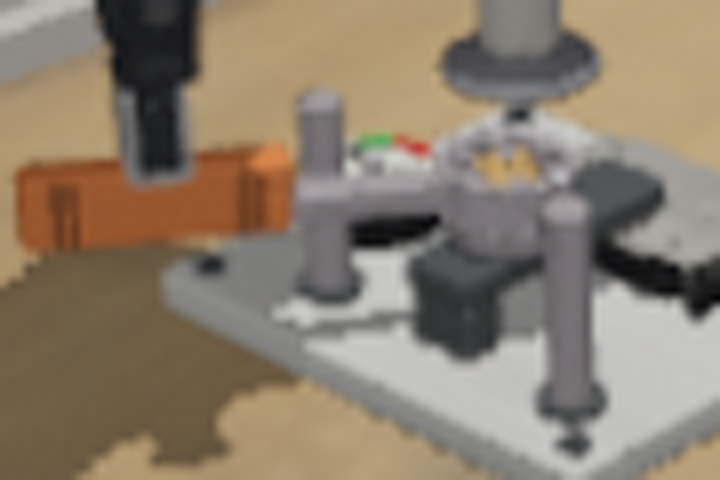

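Request:
arm_command:
  steps: "0.05 -0.15 0 0 0; 0.03 -0.15 0 0 0; 0 0 0 0 0; 0 0 0 0 0"

```text
time_s: 21.1
tcp_pos: [538.5, 143.2, 70.5]
tcp_rot: [0.664, -0.663, 0.244, -0.244]
ft_force: [0.3, 0.1, -2.5]
grip_width: 0.151
```

```bash
python3 st.py
```

```text
21.1 [538.46  143.157  70.517  -0.706] F [ 0.3  0.1 -2.5] M [ 0.05  0.06 -0.02]
ring pred [627.49  67.24] f tool x,z 0.21 0.29
```

Request:
arm_command:
  steps: "0.05 -0.15 0 0 0; 0.03 -0.15 0 0 0; 0 0 0 0 0; 0 0 0 0 0"

```text
time_s: 21.5
tcp_pos: [539.0, 142.7, 73.5]
tcp_rot: [0.664, -0.663, 0.245, -0.244]
ft_force: [-0.3, -0.3, -1.8]
grip_width: 0.149
```

```bash
python3 st.py;  python3 - <<'E'
from h import *
for c in("scene",):
    p,d=bot.read_camera(c);np.savez(f"t_{c}.npz",p=p,d=d)
    big(p,150,240,160,220,8,f"pics/t_{c}.png")
E
```

```text
21.5 [538.961 142.69   73.504  -0.706] F [-0.3 -0.3 -1.8] M [ 0.12  0.1  -0.01]
ring pred [627.99  66.78] f tool x,z -0.04 -0.4
```

View pics/t_scene.png

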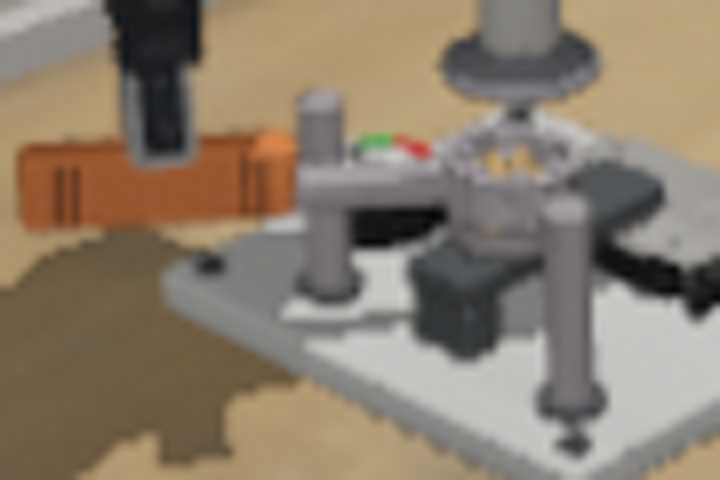

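Request:
arm_command:
  steps: "0.02 -0.2 0 0 0; 0.02 -0.2 0 0 0; 0 0 0 0 0; 0 0 0 0 0"

```text
time_s: 21.95
tcp_pos: [539.4, 142.4, 77.6]
tcp_rot: [0.664, -0.663, 0.244, -0.245]
ft_force: [-0.9, 0.1, -1.9]
grip_width: 0.148
```

```bash
python3 st.py
```

```text
21.95 [539.423 142.426  77.636  -0.706] F [-0.9  0.1 -1.9] M [ 0.07  0.08 -0.03]
ring pred [628.45  66.51] f tool x,z -0.8 -0.51
```

Request:
arm_command:
  steps: "0 -0.2 0 0 0; 0 -0.2 0 0 0; 0 0 0 0 0; 0 0 0 0 0"

```text
time_s: 22.35
tcp_pos: [539.5, 142.4, 81.6]
tcp_rot: [0.664, -0.663, 0.244, -0.245]
ft_force: [-0.5, 0.7, -2.2]
grip_width: 0.145
```

```bash
python3 st.py;  python3 - <<'E'
from h import *
for c in("scene",):
    p,d=bot.read_camera(c);np.savez(f"u_{c}.npz",p=p,d=d)
    big(p,150,240,160,220,8,f"pics/u_{c}.png")
E
```

```text
22.35 [539.496 142.422  81.646  -0.706] F [-0.5  0.7 -2.2] M [ 0.08  0.04 -0.  ]
ring pred [628.53  66.51] f tool x,z -0.81 0.18
```

View pics/u_scene.png

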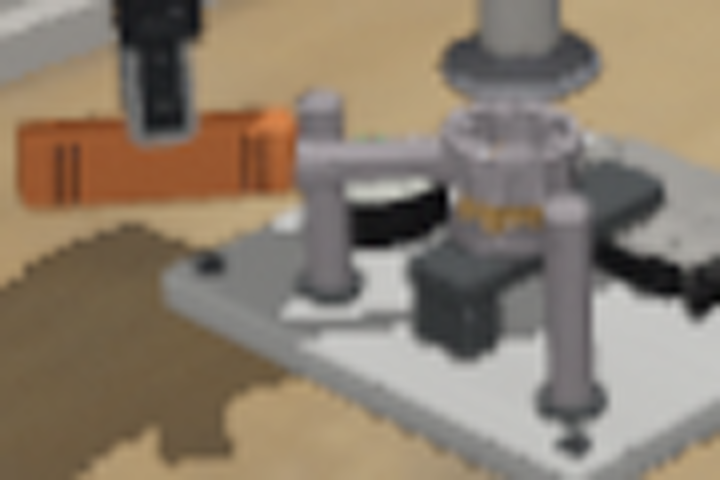

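Request:
arm_command:
  steps: "0 -0.3 0 0 0; 0 -0.4 0 0 0; 0 -0.6 0 0 0; 0 -0.7 0 0 0; 0 0 0 0 0"

```text
time_s: 22.9
tcp_pos: [540.5, 142.5, 103.1]
tcp_rot: [0.664, -0.663, 0.244, -0.245]
ft_force: [-0.4, -0.0, -1.6]
grip_width: 0.15
```

```bash
python3 st.py;  python3 - <<'E'
from h import *
for c in("scene","top"):
    p,d=bot.read_camera(c);np.savez(f"v_{c}.npz",p=p,d=d)
    big(p,150,250,145,220,8,f"pics/v_{c}.png")
E
```

```text
22.9 [540.508 142.542 103.07   -0.706] F [-0.4 -0.  -1.6] M [ 0.07  0.08 -0.01]
ring pred [629.53  66.63] f tool x,z -0.27 -0.24
```

View pics/v_scene.png

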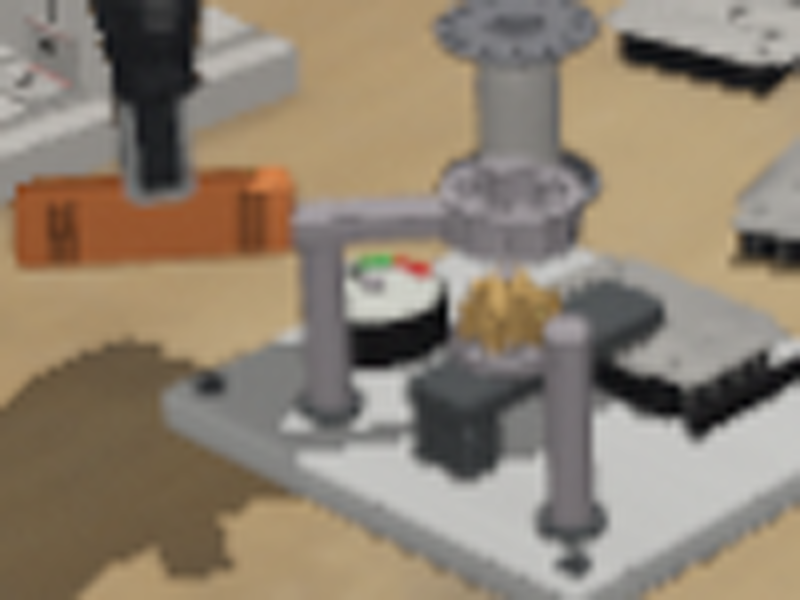

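View pics/v_top.png

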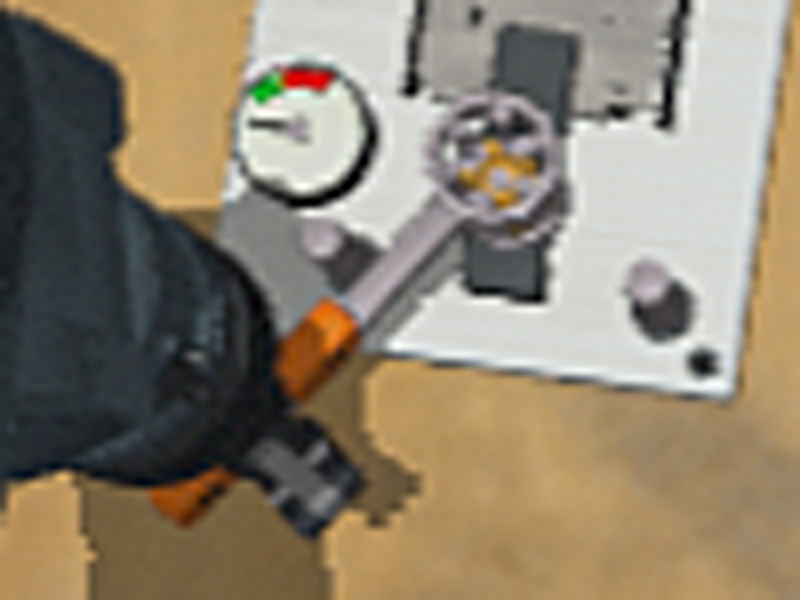

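```bash
cat > tilt.py <<'E'
import sys
from h import *
from scipy.optimize import minimize
from scipy.ndimage import binary_fill_holes
def pts(h,tilt,e=0,zu=4.5,lat=0):
    # ring-down tilt positive about pivot (grasp point)
    a=np.linspace(0,2*np.pi,40)
    box=lambda x0,x1,w,z0,z1: np.array([[X,Y,Z] for X in(x0,x1) for Y in(-w/2,w/2) for Z in(z0,z1)])
    L=[np.array([[23.5*np.cos(q),23.5*np.sin(q),Z] for q in a for Z in(0,18)]),box(-80,-20,13,3,15),box(-162,-72,16,0,28)]
    piv=np.array([-117+e,0,zu+19]);ct,st=np.cos(tilt),np.sin(tilt);c,s=np.cos(h[3]),np.sin(h[3]);out=[]
    for l in L:
        d=l-piv;d=np.c_[d[:,0]*ct+d[:,2]*-st*-1*-1 if False else d[:,0]*ct-d[:,2]*-st*-1,d[:,1]+lat,-d[:,0]*st+d[:,2]*ct]
        out.append(np.c_[h[0]+d[:,0]*c-d[:,1]*s,h[1]+d[:,0]*s+d[:,1]*c,h[2]+19+d[:,2]])
    return out
E
python3 - <<'E'
# clean version of the tilt transform: rotate about +y' by tilt: x'=x c + z s ; z'=-x s + z c
t=open("tilt.py").read()
import re
t=t.replace("d[:,0]*ct+d[:,2]*-st*-1*-1 if False else d[:,0]*ct-d[:,2]*-st*-1","d[:,0]*ct+d[:,2]*st")
t+='''
def fitscene(p,h,names=("spanner_grip",),cam="scene",mask=None):
    m=mask
    F=3;M=cv2.resize(binary_fill_holes(m).astype(np.uint8)*255,None,fx=F,fy=F)/255.
    def rend(q):
        img=np.zeros(M.shape,np.uint8)
        for pc in pts(h,q[0],q[1],4.5,q[2]):
            hh=cv2.convexHull((((proj(cam,pc)+.5)*F-.5)*16).astype(np.int32));cv2.fillConvexPoly(img,hh,255,shift=4)
        return img
    ok=cv2.dilate((M>.5).astype(np.uint8),np.ones((3,3)))
    cost=lambda q:np.abs(cv2.GaussianBlur(rend(q),(0,0),1.5)/255.-M).sum()/M.sum()
    best=min((minimize(cost,[t0,0,0],method="Nelder-Mead",options=dict(initial_simplex=np.array([[t0,0,0],[t0+.05,0,0],[t0,3,0],[t0,0,3]]),xatol=.002,fatol=1e-5)) for t0 in(0,.06)),key=lambda r:r.fun)
    return best,rend(best.x),F
if __name__=="__main__":
    n=sys.argv[1];h=here();p,_=bot.read_camera("scene")
    r=bot.regions_of("spanner_grip","scene");print([(x["p"],x["mask"].sum()) for x in r])
    b,im,F=fitscene(p,h,mask=r[0]["mask"]);print("tilt,e,lat",b.x.round(3),b.fun)
    ring=pts(h,b.x[0],b.x[1],4.5,b.x[2])[0];print("ring mid",ring.mean(0).round(2),"underside z min/max",ring[::2,2].min().round(1),ring[::2,2].max().round(1))
    v=cv2.resize(p[:,:,::-1],None,fx=9,fy=9,interpolation=cv2.INTER_CUBIC)
    for q,col in(([0,0,0],(0,255,0)),(b.x,(255,0,255))):
        for pc in pts(h,q[0],q[1],4.5,q[2]):
            cv2.polylines(v,[cv2.convexHull(((proj("scene",pc)+.5)*9).astype(np.int32))],True,col,1)
    mm=proj("scene",[ring.mean(0)])[0].astype(int);y0=max(0,(mm[1]-32)*9);x0=max(0,(mm[0]-65)*9);cv2.imwrite(f"pics/{n}_tilt.png",v[y0:y0+560,x0:x0+780])
'''
open("tilt.py","w").write(t)
E
python3 tilt.py w
```

```text
[(0.69, np.int64(94))]
tilt,e,lat [ 1.181000e+00 -1.918227e+03  3.181906e+03] 0.8324100557675103
ring mid [ 3183.02  2070.18 -1767.48] underside z min/max -1792.1 -1748.7
```

View pics/w_tilt.png

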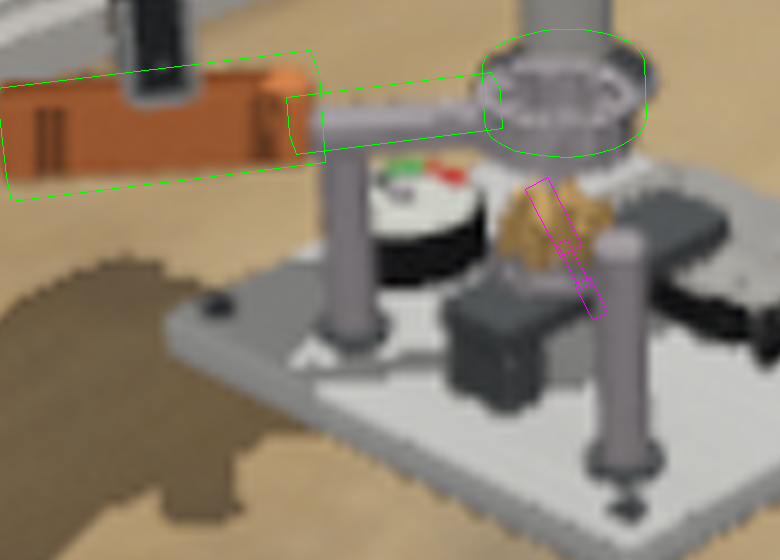

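```bash
cat > ovt.py <<'E'
import sys
from tilt import *
def ovt(name,p,h,tl,e=0,lat=0,cam="scene",zu=4.5):
    v=cv2.resize(p[:,:,::-1],None,fx=9,fy=9,interpolation=cv2.INTER_CUBIC)
    for t,col in tl:
        P=pts(h,t,e,zu,lat)
        for pc in P: cv2.polylines(v,[cv2.convexHull(((proj(cam,pc)+.5)*9).astype(np.int32))],True,col,1)
        print(t,"ring mid",P[0].mean(0).round(1))
    mm=proj(cam,[P[0].mean(0)])[0].astype(int);y0=max(0,(mm[1]-32)*9);x0=max(0,(mm[0]-65)*9);cv2.imwrite(name,v[y0:y0+560,x0:x0+780])
E
python3 - <<'E'
from ovt import *
ovt("pics/w2.png",np.load("v_scene.npz")["p"],here(),[(.05,(0,255,0)),(.09,(255,0,255))])
E
```

```text
0.05 ring mid [628.   66.6 100. ]
0.09 ring mid [627.3  67.2  95.4]
```

View pics/w2.png

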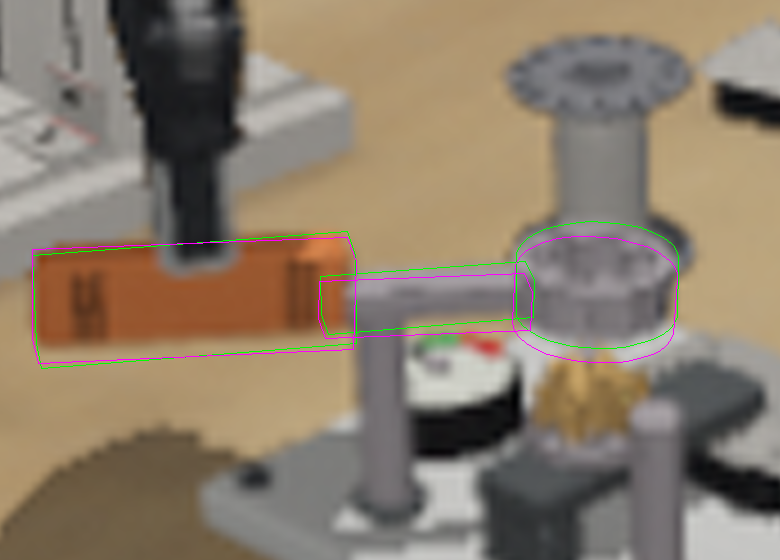

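```bash
python3 - <<'E'
from h import *
h=here();L=116.1;c0=h[:2]+L*np.array([np.cos(h[3]),np.sin(h[3])]);c1=np.array([626.4,67.9]);w=[]
for k in range(1,9):
    f=k/8;y=h[3]+(0.345-h[3])*f;c=c0+(c1-c0)*f;w.append((*(c-L*np.array([np.cos(y),np.sin(y)])),103,y))
plan(h,w,0)
E
```

```text
0.08 -0.16 -1.52 -7.5 0; 0.08 -0 -1.52 -7.6 0; 0.09 -0 -1.52 -7.5 0; 0.08 -0 -1.51 -7.5 0; 0.08 -0 -1.52 -7.5 0
0.09 -0 -1.51 -7.6 0; 0.08 -0 -1.51 -7.5 0; 0.09 -0 -1.5 -7.5 0
end [5.1710e+02 2.8660e+01 1.0297e+02 3.4000e-01]
```

Request:
arm_command:
  steps: "0.08 -0.1 -1.52 -7.5 0; 0.08 0 -1.52 -7.6 0; 0.08 0 -1.52 -7.5 0; 0.08 0 -1.52 -7.5 0; 0.08 0 -1.52 -7.5 0"

```text
time_s: 23.6
tcp_pos: [510.0, 72.7, 102.2]
tcp_rot: [-0.707, 0.707, -0.016, 0.015]
ft_force: [-0.0, -0.8, -2.0]
grip_width: 0.145
```

Request:
arm_command:
  steps: "0.08 0 -1.51 -7.5 0; 0.08 0 -1.51 -7.6 0; 0.08 0 -1.51 -7.5 0; 0 0 0 0 0; 0 0 0 0 0"

```text
time_s: 24.1
tcp_pos: [516.6, 28.6, 102.3]
tcp_rot: [0.697, -0.697, -0.12, 0.12]
ft_force: [-0.1, 1.1, -2.5]
grip_width: 0.149
```

```bash
python3 st.py;  python3 - <<'E'
from ovt import *
p,d=bot.read_camera("scene");np.savez("x_scene.npz",p=p,d=d)
ovt("pics/x.png",p,here(),[(.05,(0,255,0))])
E
```

```text
24.1 [5.16634e+02 2.86290e+01 1.02266e+02 3.42000e-01] F [-0.1  1.1 -2.5] M [-0.01  0.04 -0.02]
ring pred [626.87  67.83] f tool x,z 0.3 1.01
0.05 ring mid [626.4  68.2 100.9]
```

View pics/x.png

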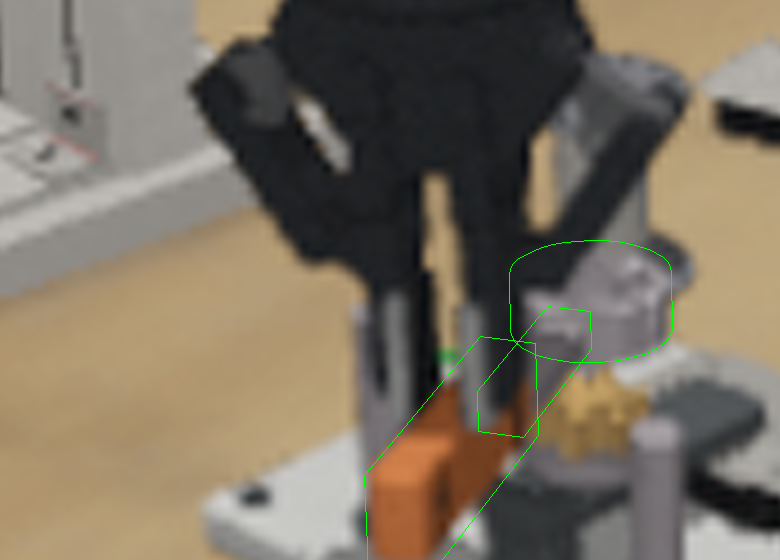

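Request:
arm_command:
  steps: "0 0.8 0 0 0; 0 0.6 0 0 0; 0 0.3 0 0 0; 0 0 0 0 0; 0 0 0 0 0"

```text
time_s: 24.65
tcp_pos: [516.7, 28.7, 85.3]
tcp_rot: [0.697, -0.697, -0.121, 0.121]
ft_force: [0.1, -0.0, -1.8]
grip_width: 0.145
```

```bash
python3 st.py
```

```text
24.65 [5.16748e+02 2.86870e+01 8.53260e+01 3.45000e-01] F [ 0.1 -0.  -1.8] M [-0.01  0.1  -0.  ]
ring pred [626.86  68.23] f tool x,z 0.12 -0.09
```

Request:
arm_command:
  steps: "0 0.25 0 0 0; 0 0.25 0 0 0; 0 0 0 0 0; 0 0 0 0 0"

```text
time_s: 25.05
tcp_pos: [517.3, 28.6, 80.6]
tcp_rot: [0.697, -0.697, -0.122, 0.121]
ft_force: [0.5, 0.8, -3.3]
grip_width: 0.143
```

```bash
python3 st.py
```

```text
25.05 [5.17297e+02 2.85990e+01 8.05990e+01 3.45000e-01] F [ 0.5  0.8 -3.3] M [ 0.16 -0.12  0.  ]
ring pred [627.41  68.13] f tool x,z 0.8 0.61
```

Request:
arm_command:
  steps: "0.04 0.2 0 0 0; 0 0.1 0 0 0; 0 0 0 0 0; 0 0 0 0 0"

```text
time_s: 25.45
tcp_pos: [517.3, 28.7, 77.5]
tcp_rot: [0.697, -0.697, -0.121, 0.121]
ft_force: [0.7, 0.0, -2.3]
grip_width: 0.147
```

```bash
python3 st.py
```

```text
25.45 [5.17275e+02 2.86690e+01 7.74630e+01 3.45000e-01] F [ 0.7  0.  -2.3] M [ 0.04 -0.06 -0.01]
ring pred [627.4  68.2] f tool x,z 0.71 -0.21
```

Request:
arm_command:
  steps: "0 0.2 0 0 0; 0 0.1 0 0 0; 0 0 0 0 0; 0 0 0 0 0"

```text
time_s: 25.85
tcp_pos: [517.4, 28.7, 74.5]
tcp_rot: [0.697, -0.697, -0.121, 0.121]
ft_force: [0.7, 0.5, -1.8]
grip_width: 0.146
```

```bash
python3 st.py;  python3 - <<'E'
from ovt import *
p,d=bot.read_camera("scene");np.savez("y_scene.npz",p=p,d=d)
ovt("pics/y.png",p,here(),[(.05,(0,255,0))])
E
```

```text
25.85 [5.17369e+02 2.87420e+01 7.44910e+01 3.45000e-01] F [ 0.7  0.5 -1.8] M [ 0.12 -0.07  0.04]
ring pred [627.49  68.28] f tool x,z 0.82 0.21
0.05 ring mid [627.2  68.1  73.2]
```

View pics/y.png

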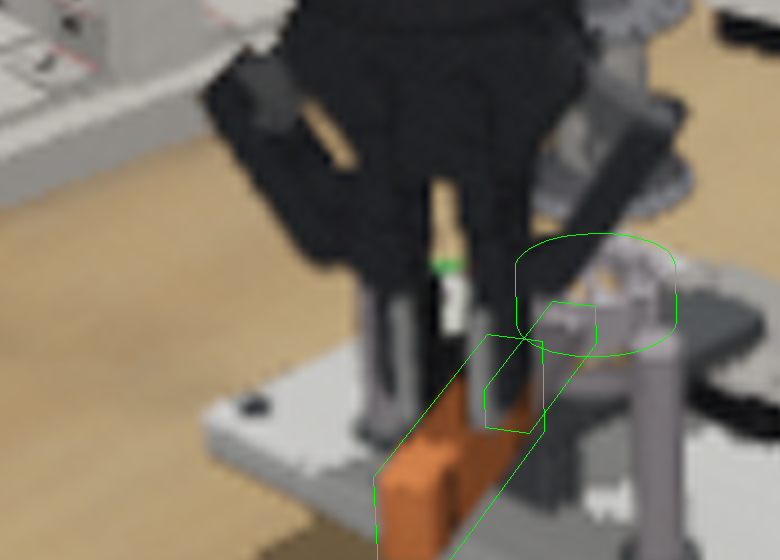

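Request:
arm_command:
  steps: "0.03 0.2 0 0 0; 0 0.1 0 0 0; 0 0 0 0 0; 0 0 0 0 0"

```text
time_s: 26.3
tcp_pos: [517.5, 28.8, 71.4]
tcp_rot: [0.697, -0.697, -0.121, 0.121]
ft_force: [-0.4, 0.2, -1.8]
grip_width: 0.146
```

```bash
python3 st.py
```

```text
26.3 [5.17514e+02 2.87960e+01 7.14170e+01 3.45000e-01] F [-0.4  0.2 -1.8] M [ 0.12 -0.06  0.08]
ring pred [627.63  68.32] f tool x,z -0.29 0.35
```

Request:
arm_command:
  steps: "0 0.2 0 0 0; 0 0.1 0 0 0; 0 0 0 0 0; 0 0 0 0 0"

```text
time_s: 26.7
tcp_pos: [517.5, 28.8, 68.4]
tcp_rot: [0.697, -0.697, -0.121, 0.121]
ft_force: [-0.5, 0.4, -1.8]
grip_width: 0.145
```

```bash
python3 st.py;  python3 - <<'E'
from ovt import *
p,d=bot.read_camera("scene");np.savez("z_scene.npz",p=p,d=d)
ovt("pics/z.png",p,here(),[(.05,(0,255,0))])
E
```

```text
26.7 [5.17474e+02 2.87610e+01 6.84460e+01 3.45000e-01] F [-0.5  0.4 -1.8] M [0.13 0.04 0.01]
ring pred [627.59  68.29] f tool x,z -0.32 0.59
0.05 ring mid [627.3  68.2  67.1]
```

View pics/z.png

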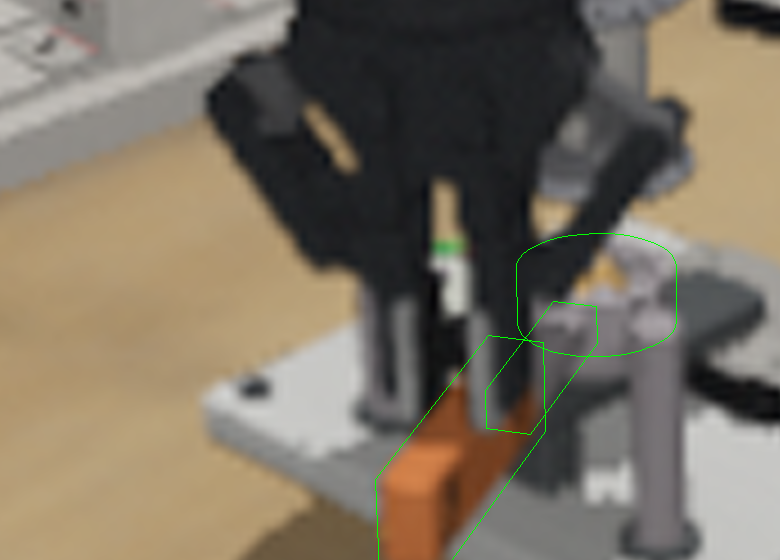

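Request:
arm_command:
  steps: "0 0.1 0 0 0; 0.03 0 0.81 4 0; 0.03 0 0.81 4 0; 0.03 0 0.81 4 0; 0 0 0 0 0"

```text
time_s: 27.25
tcp_pos: [511.5, 52.6, 67.4]
tcp_rot: [-0.705, 0.706, 0.048, -0.048]
ft_force: [-0.8, 0.0, -2.5]
grip_width: 0.149
```

```bash
python3 st.py
```

```text
27.25 [5.11453e+02 5.25980e+01 6.74320e+01 1.36000e-01] F [-0.8  0.  -2.5] M [-0.18  0.19  0.05]
ring pred [627.37  68.48] f tool x,z -0.8 0.16
```

Request:
arm_command:
  steps: "0.03 0 0.81 4 0; 0.03 0 0.81 4 0; 0.03 0 0.81 4 0; 0.03 0 0.81 4 0; 0 0 0 0 0"

```text
time_s: 27.75
tcp_pos: [511.5, 84.8, 67.3]
tcp_rot: [-0.705, 0.705, -0.051, 0.05]
ft_force: [-2.3, -1.1, -2.0]
grip_width: 0.146
```

```bash
python3 st.py
```

```text
27.75 [ 5.11453e+02  8.47800e+01  6.72680e+01 -1.42000e-01] F [-2.3 -1.1 -2. ] M [-0.05  0.45 -0.03]
ring pred [627.28  68.24] f tool x,z -2.09 -1.38
```

Request:
arm_command:
  steps: "-0.07 0 0.41 2 0; 0 0 0.41 2 0; 0 0 0.41 2 0; 0 0 0 0 0"

```text
time_s: 28.15
tcp_pos: [513.7, 96.4, 67.5]
tcp_rot: [-0.702, 0.702, -0.087, 0.087]
ft_force: [-0.8, -0.7, -1.7]
grip_width: 0.149
```

```bash
python3 st.py;  python3 - <<'E'
from h import *
for c in("scene","top"):
    p,d=bot.read_camera(c);np.savez(f"aa_{c}.npz",p=p,d=d)
    big(p,150,250,145,220,8,f"pics/aa_{c}.png")
E
```

```text
28.15 [ 5.13699e+02  9.64100e+01  6.74730e+01 -2.47000e-01] F [-0.8 -0.7 -1.7] M [-0.19  0.13  0.05]
ring pred [627.16  67.85] f tool x,z -0.64 -0.88
```

View pics/aa_top.png

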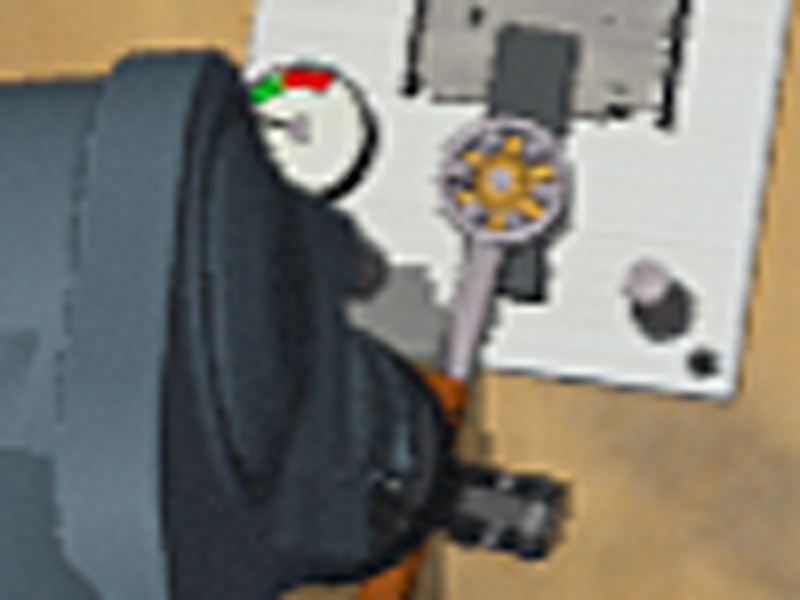

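View pics/aa_scene.png

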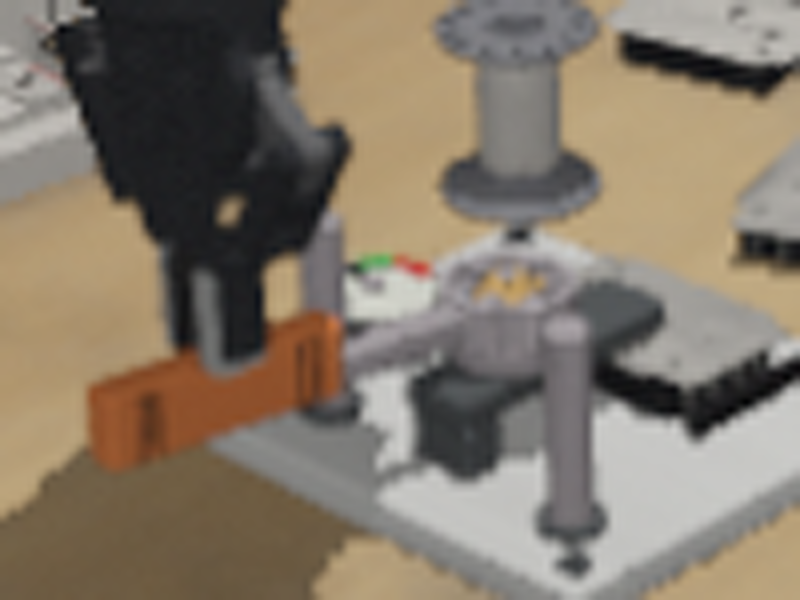

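Request:
arm_command:
  steps: "0 0 0.2 1 0; 0 0 0.2 1 0; 0 0 0 0 0"

```text
time_s: 28.55
tcp_pos: [514.8, 100.7, 67.5]
tcp_rot: [-0.7, 0.7, -0.1, 0.1]
ft_force: [-0.3, -1.4, -1.9]
grip_width: 0.151
```

Request:
arm_command:
  steps: "0.01 0 0.2 1 0; 0 0 0.2 1 0; 0 0 0 0 0"

```text
time_s: 28.85
tcp_pos: [516.1, 104.7, 67.6]
tcp_rot: [0.698, -0.698, 0.112, -0.112]
ft_force: [-0.6, -0.8, -1.7]
grip_width: 0.146
```

```bash
python3 st.py
```

```text
28.85 [ 5.16096e+02  1.04727e+02  6.75570e+01 -3.19000e-01] F [-0.6 -0.8 -1.7] M [-0.29 -0.07 -0.04]
ring pred [627.2   68.05] f tool x,z -0.3 -0.89
```

Request:
arm_command:
  steps: "0 0 0.2 1 0; 0 0 0.2 1 0; 0 0 0 0 0"

```text
time_s: 29.15
tcp_pos: [517.4, 108.5, 67.5]
tcp_rot: [0.696, -0.696, 0.124, -0.125]
ft_force: [1.6, -2.0, -2.8]
grip_width: 0.145
```

```bash
python3 st.py
```

```text
29.15 [ 5.17375e+02  1.08509e+02  6.75350e+01 -3.54000e-01] F [ 1.6 -2.  -2.8] M [-0.32 -0.08  0.06]
ring pred [627.13  67.97] f tool x,z 2.25 -1.35
```

Request:
arm_command:
  steps: "0.01 0 0.2 1 0; 0 0 0.2 1 0; 0 0 0 0 0"

```text
time_s: 29.45
tcp_pos: [518.8, 112.2, 67.5]
tcp_rot: [0.694, -0.694, 0.137, -0.137]
ft_force: [1.4, -1.5, -3.2]
grip_width: 0.146
```

```bash
python3 st.py
```

```text
29.45 [ 5.18796e+02  1.12229e+02  6.75170e+01 -3.89000e-01] F [ 1.4 -1.5 -3.2] M [-0.31 -0.14  0.03]
ring pred [627.07  67.88] f tool x,z 1.8 -0.84
```

Request:
arm_command:
  steps: "0.04 0 0.2 1 0; 0.01 0 0.2 1 0; 0 0 0 0 0"

```text
time_s: 29.75
tcp_pos: [520.4, 115.8, 67.4]
tcp_rot: [0.691, -0.691, 0.149, -0.148]
ft_force: [-0.5, -1.7, -2.3]
grip_width: 0.149
```

```bash
python3 st.py
```

```text
29.75 [ 5.20355e+02  1.15845e+02  6.73970e+01 -4.24000e-01] F [-0.5 -1.7 -2.3] M [-0.23  0.13  0.02]
ring pred [627.02  67.76] f tool x,z 0.27 -1.75
```

Request:
arm_command:
  steps: "0.01 0 0.2 1 0; 0.01 0 0.2 1 0; 0 0 0 0 0"

```text
time_s: 30.05
tcp_pos: [522.1, 119.4, 67.3]
tcp_rot: [0.689, -0.689, 0.161, -0.16]
ft_force: [-1.9, -1.0, -1.8]
grip_width: 0.145
```

```bash
python3 st.py
```

```text
30.05 [ 5.22070e+02  1.19378e+02  6.73330e+01 -4.58000e-01] F [-1.9 -1.  -1.8] M [-0.2   0.32  0.01]
ring pred [626.99  67.6 ] f tool x,z -1.28 -1.8
```

Request:
arm_command:
  steps: "-0.03 0 0.2 1 0; 0 0 0.2 1 0; 0 0 0 0 0"

```text
time_s: 30.35
tcp_pos: [523.7, 122.6, 67.3]
tcp_rot: [-0.685, 0.686, -0.173, 0.173]
ft_force: [-2.5, -2.5, -1.9]
grip_width: 0.149
```

```bash
python3 st.py
```

```text
30.35 [ 5.23685e+02  1.22596e+02  6.73090e+01 -4.94000e-01] F [-2.5 -2.5 -1.9] M [-0.57  0.43  0.05]
ring pred [626.72  67.16] f tool x,z -1.0 -3.36
```

Request:
arm_command:
  steps: "0 0 0.2 1 0; 0.01 0 0.2 1 0; 0 0 0 0 0"

```text
time_s: 30.65
tcp_pos: [525.4, 125.8, 67.2]
tcp_rot: [-0.682, 0.683, -0.185, 0.184]
ft_force: [-3.0, -3.7, -1.6]
grip_width: 0.146
```

```bash
python3 st.py; python3 - <<'E'
from h import *
for c in("top",):
    p,d=bot.read_camera(c);np.savez(f"ab_{c}.npz",p=p,d=d)
    big(p,170,230,140,185,12,f"pics/ab_{c}.png")
E
```

```text
30.65 [525.401 125.81   67.191  -0.529] F [-3.  -3.7 -1.6] M [-0.94  0.69  0.15]
ring pred [626.42  66.78] f tool x,z -0.7 -4.71
```

View pics/ab_top.png

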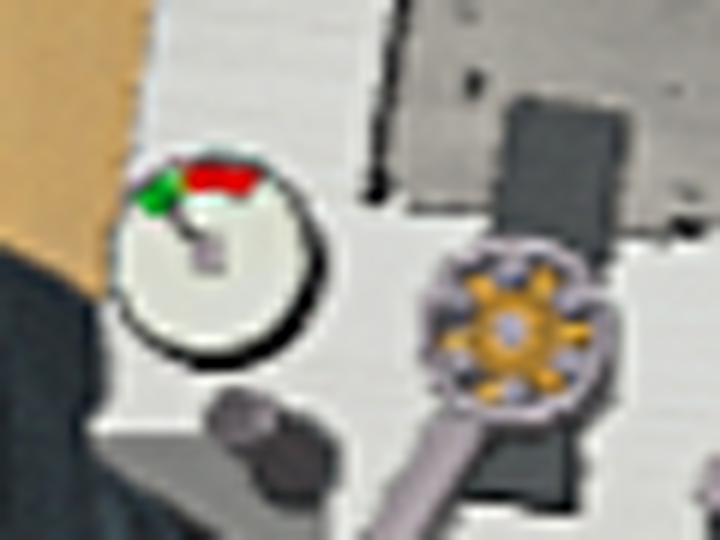

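Home reached: f_z is rising, and the pointer at (208,257)→(178,208) reads about 0.9, in the green. Now I hold.

Request:
arm_command:
  steps: "0 0 0 0 0; 0 0 0 0 0; 0 0 0 0 0"

```text
time_s: 31.0
tcp_pos: [525.4, 125.7, 67.2]
tcp_rot: [-0.682, 0.683, -0.185, 0.184]
ft_force: [-2.9, -4.1, -2.1]
grip_width: 0.152
```

```bash
python3 st.py; python3 - <<'E'
from h import *
for c in("top",):
    p,d=bot.read_camera(c);np.savez(f"ac_{c}.npz",p=p,d=d)
    big(p,176,200,148,176,20,f"pics/ac_{c}.png")
E
```

```text
31.0 [525.397 125.747  67.213  -0.529] F [-2.9 -4.1 -2.1] M [-0.91  0.62  0.15]
ring pred [626.43  66.74] f tool x,z -0.4 -4.98
```

View pics/ac_top.png

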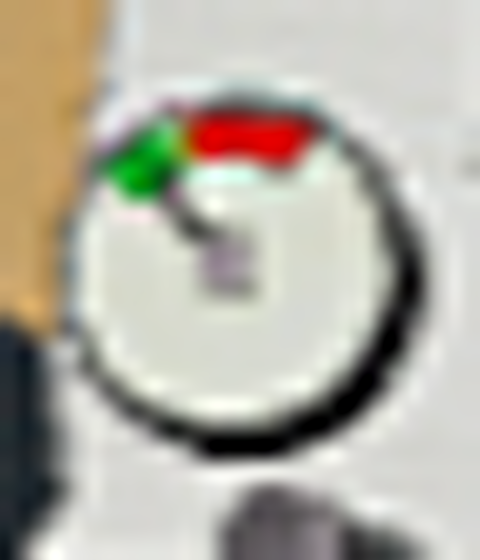

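Request:
arm_command:
  steps: "0 0 0 0 0; 0 0 0 0 0; 0 0 0 0 0; 0 0 0 0 0; 0 0 0 0 0"

```text
time_s: 31.55
tcp_pos: [525.4, 125.7, 67.2]
tcp_rot: [-0.682, 0.683, -0.185, 0.184]
ft_force: [-3.8, -4.2, -2.2]
grip_width: 0.146
```

Request:
arm_command:
  steps: "0 0 0 0 0; 0 0 0 0 0; 0 0 0 0 0; 0 0 0 0 0; 0 0 0 0 0"

```text
time_s: 32.05
tcp_pos: [525.4, 125.8, 67.2]
tcp_rot: [-0.682, 0.683, -0.185, 0.184]
ft_force: [-2.5, -4.0, -2.2]
grip_width: 0.147
```

Request:
arm_command:
  steps: "0 0 0 0 0; 0 0 0 0 0; 0 0 0 0 0; 0 0 0 0 0; 0 0 0 0 0"

```text
time_s: 32.55
tcp_pos: [525.4, 125.8, 67.2]
tcp_rot: [-0.682, 0.683, -0.185, 0.184]
ft_force: [-2.8, -4.4, -1.6]
grip_width: 0.146
```

```bash
python3 st.py; python3 - <<'E'
from h import *
for c in("top",):
    p,d=bot.read_camera(c);np.savez(f"ad_{c}.npz",p=p,d=d)
    big(p,176,200,148,176,20,f"pics/ad_{c}.png")
E
```

```text
32.55 [525.406 125.761  67.237  -0.529] F [-2.8 -4.4 -1.6] M [-0.81  0.69  0.16]
ring pred [626.44  66.76] f tool x,z -0.24 -5.24
```

View pics/ad_top.png

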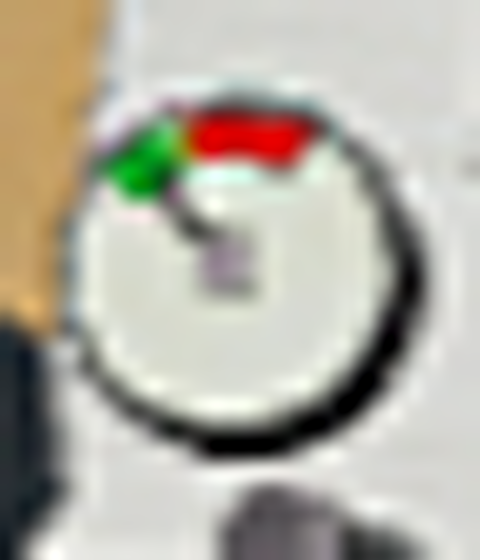

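Request:
arm_command:
  steps: "0.02 0 -0.6 -2.8 0; 0.02 0 -0.6 -2.8 0; 0.02 0 -0.6 -2.8 0; 0 0 0 0 0; 0 0 0 0 0"

```text
time_s: 33.1
tcp_pos: [519.0, 110.8, 67.8]
tcp_rot: [0.695, -0.694, 0.134, -0.135]
ft_force: [0.5, -0.4, -1.7]
grip_width: 0.147
```

```bash
python3 st.py; python3 - <<'E'
from h import *
for c in("top",):
    p,d=bot.read_camera(c);np.savez(f"ae_{c}.npz",p=p,d=d)
    big(p,170,230,140,185,12,f"pics/ae_{c}.png")
E
```

```text
33.1 [ 5.19042e+02  1.10772e+02  6.78360e+01 -3.83000e-01] F [ 0.5 -0.4 -1.7] M [ 0.07  0.15 -0.01]
ring pred [627.58  67.09] f tool x,z 0.59 -0.23
```

View pics/ae_top.png

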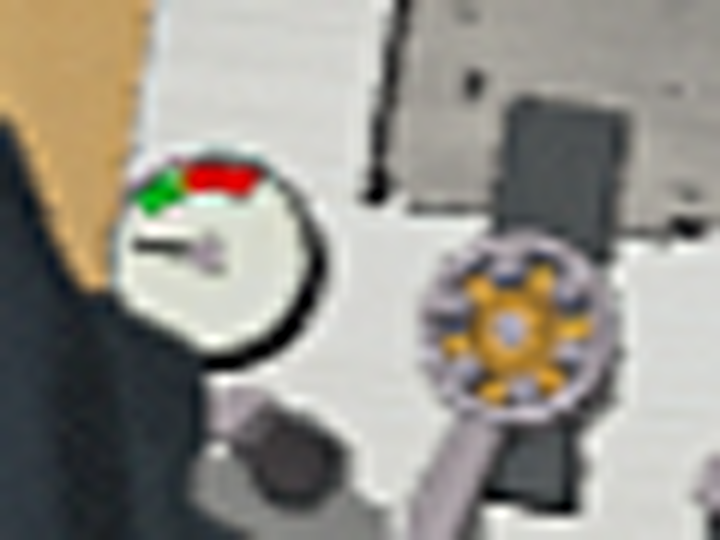

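Request:
arm_command:
  steps: "0.03 -0.15 0 0 0; 0.02 -0.15 0 0 0; 0 0 0 0 0; 0 0 0 0 0"

```text
time_s: 33.55
tcp_pos: [519.0, 110.0, 70.6]
tcp_rot: [0.694, -0.694, 0.134, -0.134]
ft_force: [-0.1, 0.1, -2.5]
grip_width: 0.145
```

```bash
python3 st.py
```

```text
33.55 [ 5.18987e+02  1.10007e+02  7.05850e+01 -3.81000e-01] F [-0.1  0.1 -2.5] M [ 0.18 -0.02  0.01]
ring pred [627.58  66.46] f tool x,z -0.19 0.06
```

Request:
arm_command:
  steps: "0.02 -0.15 0 0 0; 0.02 -0.15 0 0 0; 0 0 0 0 0; 0 0 0 0 0"

```text
time_s: 33.95
tcp_pos: [519.2, 109.7, 73.6]
tcp_rot: [0.694, -0.694, 0.134, -0.134]
ft_force: [0.1, 0.9, -2.2]
grip_width: 0.143
```

```bash
python3 st.py
```

```text
33.95 [ 5.19150e+02  1.09695e+02  7.35630e+01 -3.81000e-01] F [ 0.1  0.9 -2.2] M [0.21 0.02 0.05]
ring pred [627.74  66.14] f tool x,z -0.23 0.93
```

Request:
arm_command:
  steps: "0 -0.15 0.03 0 0; 0 -0.15 0 0 0; 0 -0.15 0 0 0; 0 0 0 0 0"

```text
time_s: 34.35
tcp_pos: [519.5, 109.9, 78.3]
tcp_rot: [0.694, -0.694, 0.134, -0.134]
ft_force: [-0.5, -0.5, -1.9]
grip_width: 0.147
```

```bash
python3 st.py; python3 - <<'E'
from h import *
for c in("scene",):
    p,d=bot.read_camera(c);np.savez(f"af_{c}.npz",p=p,d=d)
    big(p,150,250,145,220,8,f"pics/af_{c}.png")
E
```

```text
34.35 [ 5.19458e+02  1.09935e+02  7.83240e+01 -3.81000e-01] F [-0.5 -0.5 -1.9] M [ 0.07  0.06 -0.01]
ring pred [628.05  66.38] f tool x,z -0.27 -0.67
```

View pics/af_scene.png

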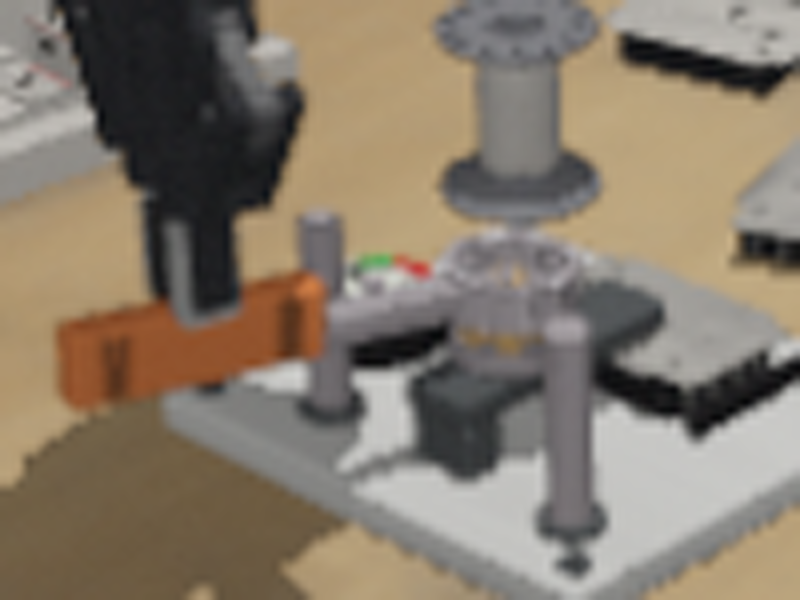

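The ring is rising cleanly, with brass showing beneath it, so I keep lifting.

Request:
arm_command:
  steps: "0 -0.2 0 0 0; 0 -0.2 0 0 0; 0 -0.3 0 0 0; 0 -0.3 0 0 0; 0 0 0 0 0"

```text
time_s: 34.9
tcp_pos: [519.8, 110.0, 88.7]
tcp_rot: [0.694, -0.694, 0.134, -0.134]
ft_force: [0.9, 0.7, -2.7]
grip_width: 0.148
```

Request:
arm_command:
  steps: "0 -0.6 0 0 0; 0 -0.9 0 0 0; 0 -0.9 0 0 0; 0 -0.6 0 0 0; 0 0 0 0 0"

```text
time_s: 35.4
tcp_pos: [520.4, 110.1, 119.5]
tcp_rot: [0.695, -0.694, 0.133, -0.135]
ft_force: [0.7, -0.3, -2.3]
grip_width: 0.146
```

```bash
python3 st.py; python3 - <<'E'
from h import *
for c in("scene","top"):
    p,d=bot.read_camera(c);np.savez(f"ag_{c}.npz",p=p,d=d)
    big(p,130,250,125,215,6,f"pics/ag_{c}.png")
E
```

```text
35.4 [ 5.20414e+02  1.10064e+02  1.19525e+02 -3.81000e-01] F [ 0.7 -0.3 -2.3] M [ 0.03  0.08 -0.03]
ring pred [629.01  66.51] f tool x,z 0.74 -0.03
```

View pics/ag_scene.png

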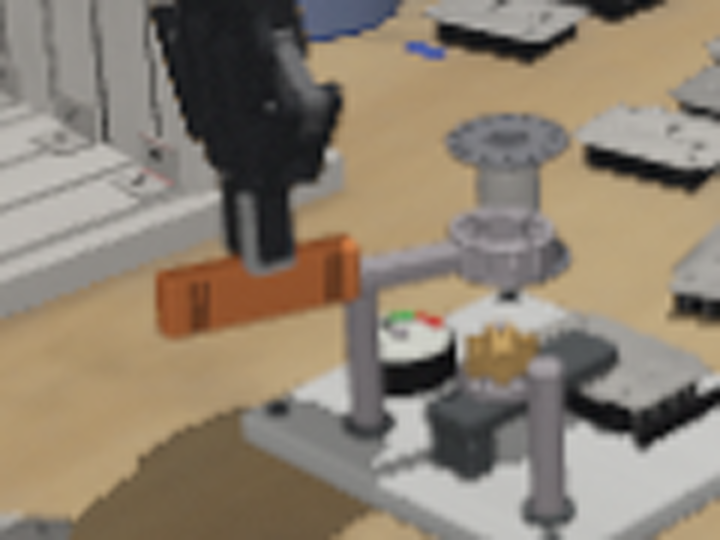

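View pics/ag_top.png

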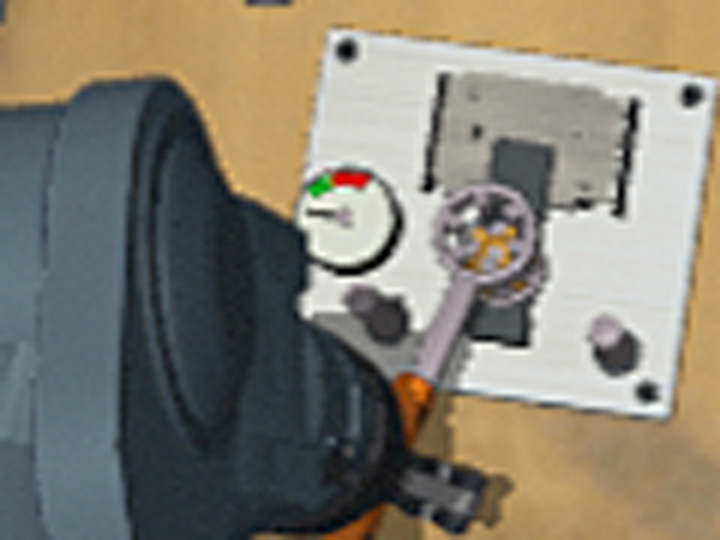

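```bash
python3 - <<'E'
from h import *
plan(here(),[(485,-245,130,0.30),(485,-245,40,.3)],0)
E
```

```text
1.25 -0.15 -4.28 -4.9 0; 0.88 -0.15 -4.37 -4.9 0; 0.51 -0.15 -4.43 -4.9 0; 0.13 -0.14 -4.46 -4.9 0; -0.26 -0.15 -4.45 -4.9 0
-0.64 -0.14 -4.41 -4.8 0; -1 -0.15 -4.34 -4.9 0; -1.37 -0.14 -4.25 -4.8 0; 0 4.5 0 -0 0; 0 4.5 0 -0 0
end [ 4.8498e+02 -2.4505e+02  3.9970e+01  3.0000e-01]
```

Request:
arm_command:
  steps: "0.6 -0.4 -2.2 -2.5 0; 1 -0.3 -3.8 -4.3 0; 0.7 0 -4.1 -4.8 0; 0.4 0 -4.2 -4.8 0; 0.1 0 -4.2 -4.8 0"

```text
time_s: 36.0
tcp_pos: [502.3, -78.6, 124.6]
tcp_rot: [0.707, -0.707, 0.003, -0.002]
ft_force: [0.5, -0.5, -2.5]
grip_width: 0.145
```

Request:
arm_command:
  steps: "-0.3 0 -4.2 -4.8 0; -0.6 0 -4.2 -4.8 0; -1 0 -4.1 -4.3 0; -1 0 -3 -3 0; 0 0 0 0 0"

```text
time_s: 36.5
tcp_pos: [489.9, -239.4, 124.6]
tcp_rot: [-0.699, 0.701, 0.098, -0.098]
ft_force: [-0.0, 1.5, -2.7]
grip_width: 0.147
```

```bash
python3 - <<'E'
from h import *
h=here();print(bot.observe()["time_s"],h.round(2));plan(h,[(485,-245,100,0.30),(485,-245,35,.3)],0,vmax=3)
E
```

```text
36.5 [ 4.8986e+02 -2.3937e+02  1.2458e+02  2.8000e-01]
-0.62 2.46 -0.41 -1.2 0; -0 2.17 0 -0 0; -0 2.16 0 -0 0; -0 2.17 0 -0 0
end [ 4.8503e+02 -2.4502e+02  3.4980e+01  3.0000e-01]
```

Request:
arm_command:
  steps: "-0.6 2.5 -0.4 -1.2 0; 0 2.2 0 0 0; 0 2.2 0 0 0; 0 2 0 0 0; 0 0 0 0 0"

```text
time_s: 37.0
tcp_pos: [482.7, -238.1, 32.8]
tcp_rot: [0.701, -0.697, -0.105, 0.109]
ft_force: [-0.6, 0.1, -2.7]
grip_width: 0.146
```

Request:
arm_command:
  steps: "0 0.8 0 0 0; 0 0.6 0 0 0; 0 0.4 0 0 0; 0 0.3 0 0 0; 0 0 0 0 0"

```text
time_s: 37.5
tcp_pos: [485.6, -240.6, 14.9]
tcp_rot: [0.699, -0.699, -0.107, 0.107]
ft_force: [0.2, 0.6, -2.8]
grip_width: 0.147
```

```bash
python3 st.py; python3 - <<'E'
from h import *
for c in("scene","top"):
    p,d=bot.read_camera(c);np.savez(f"ah_{c}.npz",p=p,d=d)
    big(p,*((240,340,200,290) if c=="scene" else (260,370,130,250)),6,f"pics/ah_{c}.png")
E
```

```text
37.5 [ 4.85591e+02 -2.40558e+02  1.48930e+01  3.04000e-01] F [ 0.2  0.6 -2.8] M [-0.01  0.09 -0.01]
ring pred [ 597.21 -205.49] f tool x,z 0.35 0.5
```

View pics/ah_scene.png

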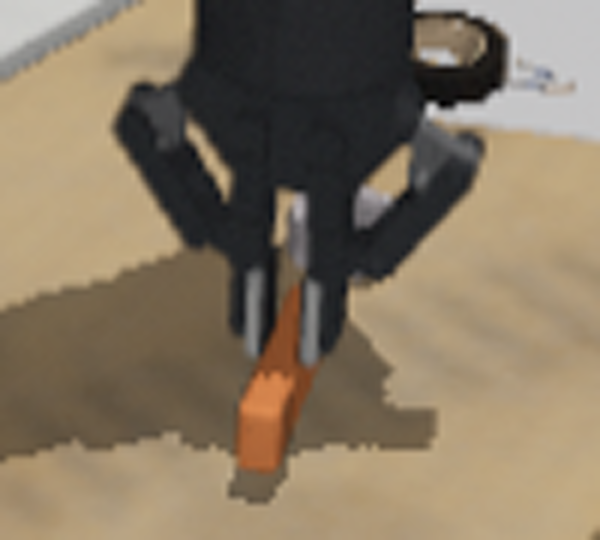

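View pics/ah_top.png

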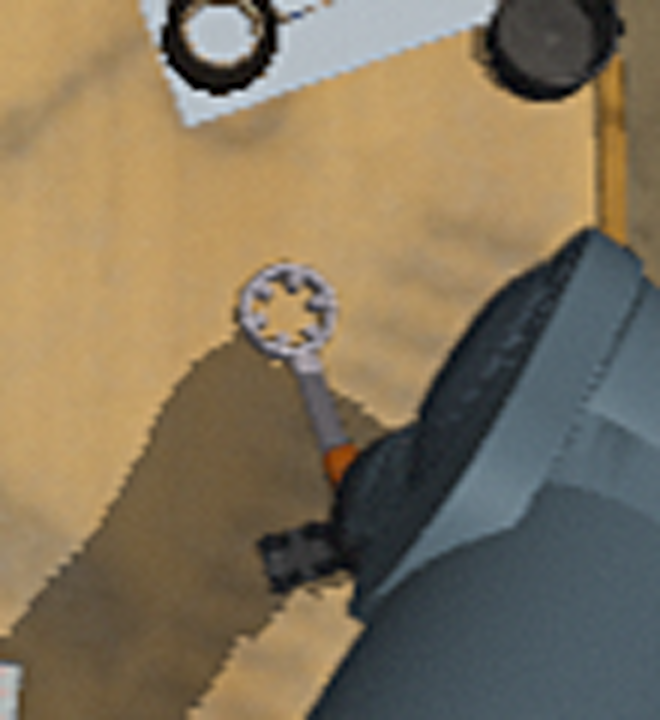

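Everything is clear around the spot. I lower in small steps until the bench takes the weight and levels the spanner.

Request:
arm_command:
  steps: "0 0.2 0 0 0; 0 0.2 0 0 0; 0 0 0 0 0; 0 0 0 0 0"

```text
time_s: 38.0
tcp_pos: [485.8, -240.6, 11.1]
tcp_rot: [-0.699, 0.699, 0.107, -0.107]
ft_force: [-0.5, -0.3, -1.5]
grip_width: 0.144
```

Request:
arm_command:
  steps: "0 0.2 0 0 0; 0 0.2 0 0 0; 0 0 0 0 0; 0 0 0 0 0"

```text
time_s: 38.4
tcp_pos: [485.6, -240.6, 7.0]
tcp_rot: [0.699, -0.699, -0.107, 0.107]
ft_force: [-0.3, -0.8, -0.1]
grip_width: 0.146
```

Request:
arm_command:
  steps: "0 0.1 0 0 0; 0 0.1 0 0 0; 0 0 0 0 0; 0 0 0 0 0"

```text
time_s: 38.8
tcp_pos: [485.6, -240.7, 5.0]
tcp_rot: [-0.699, 0.699, 0.107, -0.107]
ft_force: [-0.4, -0.8, -0.2]
grip_width: 0.149
```

Request:
arm_command:
  steps: "0 0.1 0 0 0; 0 0 0 0 0; 0 0 0 0 0"

```text
time_s: 39.1
tcp_pos: [485.8, -240.8, 4.5]
tcp_rot: [-0.699, 0.699, 0.107, -0.107]
ft_force: [-4.4, -0.5, 5.1]
grip_width: 0.147
```

```bash
python3 st.py
```

```text
39.1 [ 4.85777e+02 -2.40820e+02  4.54900e+00  3.04000e-01] F [-4.4 -0.5  5.1] M [-0.01  0.4  -0.01]
ring pred [ 597.39 -205.74] f tool x,z -4.36 0.84
```

Request:
arm_command:
  steps: "0 0 0 0 2.2; 0 0 0 0 3.5; 0 0 0 0 5; 0 0 0 0 5; 0 0 0 0 5"

```text
time_s: 39.6
tcp_pos: [485.6, -240.5, 3.9]
tcp_rot: [0.699, -0.699, -0.107, 0.107]
ft_force: [-0.6, -0.3, -0.3]
grip_width: 0.583
```

Request:
arm_command:
  steps: "0 -1.5 0 0 5; 0 -3 0 0 5; 0 -4 0 0 5; 0 -4 0 0 5; 0 -4 0 0 5"

```text
time_s: 40.1
tcp_pos: [485.3, -240.3, 170.4]
tcp_rot: [0.699, -0.699, -0.107, 0.107]
ft_force: [0.8, -0.2, 0.9]
grip_width: 0.59
```

Request:
arm_command:
  steps: "-4 -2 0 0 5; 0 0 0 0 5; 0 0 0 0 5; 0 0 0 0 5"

```text
time_s: 40.5
tcp_pos: [447.4, -252.1, 187.9]
tcp_rot: [0.699, -0.698, -0.107, 0.108]
ft_force: [-0.7, 0.3, 0.9]
grip_width: 0.588
```

```bash
python3 st.py; python3 - <<'E'
from h import *
s=bot.observe()
p,d=bot.read_camera("wrist");P=cloud("wrist",d,s);cv2.imwrite("pics/ai_w.png",p[:,:,::-1])
hsv=cv2.cvtColor(p,cv2.COLOR_RGB2HSV);m=(hsv[...,0]>5)&(hsv[...,0]<16)&(hsv[...,1]>190)&(hsv[...,2]>110)&(P[...,2]>20)&(abs(P[...,0]-485)<90)&(abs(P[...,1]+245)<70)
t=P[m];i=np.argsort(t[:,0]);print(len(t),"top z near/far",np.median(t[i[:len(i)//4],2]),np.median(t[i[-len(i)//4:],2]))
for c in("scene","top"):
    p,d=bot.read_camera(c);np.savez(f"ai_{c}.npz",p=p,d=d)
    cv2.imwrite(f"pics/ai_{c}.png",cv2.resize(p[90:330,120:410,::-1],None,fx=2.5,fy=2.5,interpolation=cv2.INTER_CUBIC))
E
```

```text
40.5 [ 4.47369e+02 -2.52074e+02  1.87938e+02  3.05000e-01] F [-0.7  0.3  0.9] M [-0.03  0.01 -0.03]
ring pred [ 558.98 -216.98] f tool x,z -0.6 0.48
599 top z near/far 26.359698374486925 26.718576120207302
```

View pics/ai_scene.png

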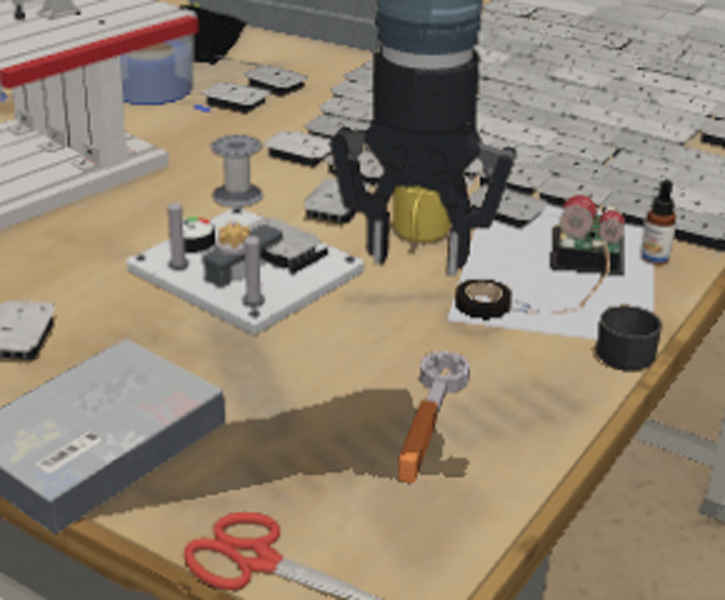

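View pics/ai_top.png

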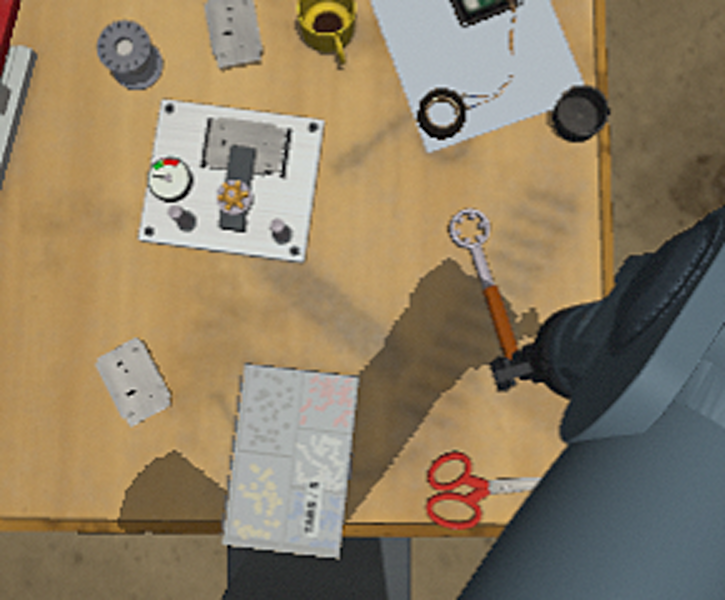

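View pics/ai_w.png

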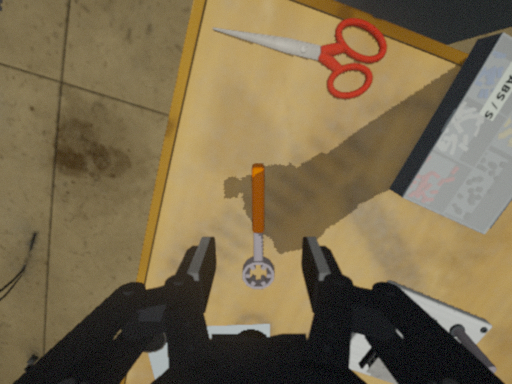

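```bash
python3 - <<'E'
from nutfit import *
p=np.load("ai_top.npz")["p"];b,v=fit("top",p,None,[626.5,67.8,0.67]);print(b.x,b.fun)
print(bot.job_done())
E
```

```text
[626.80349845  67.44878257   0.63339917] 0.24991175086288045
the job is handed in; nothing more can be done
None
```

I ran the nut down clockwise to home in two swings, re-seating the spanner one lobe back between them. The job was handed in at about 40.6 s of the 72 s allowed.

**Tightening:** The reaction at the grip rose sharply on the second swing, which is where the nut came up hard. I then held a steady pull for about 1.9 s. The gauge stayed in the green, at about 0.8 rad from the pictures and 0.75 N m from the forces. It showed no red in any picture, though I only saw it at intervals.

**Final state:** The spanner is off the nut and lying flat on the bench near where it started, clear of the fixture. The two ends of the grip measure 26.4 and 26.7 mm high, so it is level. The pointer is back at rest. The last top view puts the nut at 0.63 rad, against about 0.68 expected with the nut home; I take this as no unscrewing, within measuring error. In the final pictures the tape, pot, module and the rest look to be where they began.

**What went wrong:** The first lift-off jammed. The ring tilted in a slack grasp and reached about 10 N along the handle. I lowered it and, after two more tries that also stuck, freed it by centring the ring until the side force was near zero and lifting in small steps. The final lift-off came away cleanly that way.

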